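# Pack up a polishing bed, prove the gap with a feeler, set the speed

## Robot

A 6-joint arm with a two-finger parallel gripper is mounted at the origin on the work surface. World frame = base frame: x ahead of the robot, y to its left, z up, the work surface at z = 0. Lengths are in m, angles in rad, forces in N, time in s.
With the tool pointing down it reaches from about 0.35 to 0.775 m from the base axis. Payload 5.5 kg.
Tool frame: the origin (TCP) lies at the very end of the fingers, on their centre line; the grasp point (between the pads) lies 19 mm behind it; z points along the fingers, y is the line along which they close (so a half turn about z gives the same grasp; the last joint's range is limited). The gripper opens to 85 mm and grips with 20 to 120 N. Pads are 22 mm wide; open, the fingers measure 114 mm over their backs; the gripper's body (76 mm by 85 mm) begins 54 mm behind the grasp point. The pads swing forward as they close: fully open they stand 13 mm farther back than shut.
Start: joints at [-1.453, 0.313, 0.046, 1.304, 0, 1.431], TCP at [0.147, -0.556, 0.231] pointing down, gripper open.
Joint ranges: [-2.76, 2.76], [-0.86, 1.69], [-1.03, 1.26], [-2.2, 2.34], [-1.47, 1.5], [-3.14, 3.14]. Speed limits (rad/s): [2.57, 2.57, 3.14, 3.14, 3.14, 3.14].

## Interface

Orientations are given as a unit quaternion [x, y, z, w].
In Python, from station import readout, viewer, close_job gives the robot as it stands. The module is installed in compiled form; this text tells all that it offers.
- The arm moves only by the tool play_rows, never from a script. Its argument "increments" is a list of rows, each a list of 5 numbers: the shift along the world's x, y, z in mm, then the turn about the world's z in degrees, then the closure in counts, from 0 (fully open) to 255 (shut). In form: [[tx, ty, tz, turn, grip], ...]. A call has 1 to 5 rows; each row shifts and turns the commanded pose from where the row before left it; what a row does not reach is not made up. A row lasts 1/10 s, in which the tool goes at most 50 mm and 8.59 degrees, less where a joint would pass 70% of its speed; a pose out of reach is approached as far as the arm can. A call with a gripper value outside its range is refused whole. The fingers move at their own pace and stop on an object; "squeeze" is the grip in N (left out, the last holds). Time passes only in rows, so rows that do not move let the fingers close. It gives the time, the measured TCP pose, the force, the opening and the grip force at its end, in the units of the state.
- readout.sense(): the state, without advancing time (a new reading comes with each control period).
- viewer.read_camera(name): name is "side" or "top" or "wrist"; returns (picture, depth): 384x512x3 uint8, red, green, blue; 384x512 float32, m along the optical axis (not along the pixel's ray), 0 where there is no reading.
- viewer.camera_params(name): a dict with "fov_y" (degrees; the focal length in pixels is half the picture's height over the tangent of half this angle, whatever the lens; pixels are square), "cx", "cy" (the principal point, pixels), "R" (3x3) and "t" (3): a world point X has camera coordinates R X + t. Camera axes: x right, y down, z forward; pixel columns grow to the right and rows downward; lengths in m; the calibration is good to about 2 mm. A picture is of the moment at which its call begins: read the wrist's pose just before it. camera_params takes no time and is no camera call; for the wrist camera it gives the pose at the moment of the call.
- close_job(): hands the job in; it is judged then, once.
The state is a dict: "time_s": time; "joints": joint angles; "dq": joint speeds; "joint_torque": joint torques, N m; "ee_pos": TCP position; "orientation": TCP orientation; "force": force on the tool from outside, world axes, zero at the start; "wrist_torque": the same for the moment, N m; "grip_width": finger opening in m; "finger_force": force on a finger pad.
Only numpy, scipy, OpenCV 4.12 (cv2) and the standard library are available. Lean on these libraries where they do the work, as an engineer would, in place of code of your own. Each camera call takes 0.05 s, during which the arm holds its last target. There are 200 camera calls.

## Task

Stack packers flat and square on the polishing machine's steel bed, reaching in under the orange drop shoe, until the feeler's blade slides in between the top packer and the shoe's lip with light drag: the lip must ride up on the blade, but by no more than 6 mm. Holding the feeler, slide its blade, resting on the top packer, well under the lip to prove it, without jamming it; only then turn the speed dial to the green mark. At the end the feeler lies back inside its yellow tape rectangle, the packers used stay under the shoe without touching it, all packers left over lie flat on the wooden board (piled is fine), and the other things on the bench are left alone.

Things in the scene. Friction and masses are not known exactly. Their poses are not given: they have to be found in the camera images.
- bed: flat steel bed of the polishing machine, 210 x 120 mm and 12 mm high, fixed to the table; its top, 12 mm above the table, is where the packers are stacked. Origin on the table right below the shoe's lip; its x axis points in under the shoe (away from the open side), z up. The bed reaches from 120 mm before the lip (-x) to 90 mm behind it
- board: wooden storage board, 150 mm long (its x), 90 mm wide and 10 mm high, fixed to the table, pale; the place of spare packers, which may be piled. Origin in the middle of its underside
- shoe_lip (a point): lower edge, at its middle, of the orange drop shoe: an upright plate 80 mm wide, 8 mm thick, 96 mm high, its edge a polished, slippery steel roll of 6 mm radius. Axes, x and y as the bed. At rest 42 to 52 mm above the table, varying. The white head (130 mm wide, its top 200 mm above the lip) overhangs from 42 mm behind the lip, 58 mm above it; a column closes the space 90 mm behind the lip
- shoe (a joint): how far the drop shoe is lifted, in m: 0 hanging at rest on its stop, up to 0.020; it weighs 2 N, slides straight up when something wedges under its rounded lip and falls back by itself
- feeler: feeler gauge with a black handle with a yellow band, 75 x 38 mm and 22 mm high, and a brass blade 24 mm wide and 8 mm thick which reaches 100 mm beyond the handle along +x, flush with the handle's underside; the last 20 mm taper from 8 mm down to 1.5 mm at the nose. 160 g. Origin under the middle of the handle, z up; centre of mass about 9 mm towards the blade
- feeler_tip (a point): nose of the feeler's blade at its underside, 137 mm from the feeler's origin along its x axis
- tape: rectangle of yellow tape on the table, 220 mm long (its x) and 100 mm wide (its y), flat; the feeler's place. Origin at its centre
- dial (a joint): angle of the speed dial in rad, 0 to 4.2; it grows clockwise seen from above. Ticks every 0.42 rad; the broad green mark is at 2.10. Light friction (0.06 Nm), it stays where it is left
- dial_grip (a point): point on the dial's vertical axis at the height to grip. The black dial is a bar 62 mm long, 16 mm wide and 36 mm high, its top 13 mm above this point and its foot (a disc of 66 mm across) 23 mm below; this lies on a grey console 125 x 125 x 50 mm. The point's x axis runs along the bar and turns with it; the white pointer line is on the bar's -x end
- packer_8: yellow plastic packer, a flat plate 120 x 44 mm (x, y) and 8 mm thick, 64 g; origin in the middle of its underside, z up. May be absent
- packer_12a: blue plastic packer, a flat plate 120 x 44 mm (x, y) and 12 mm thick, 96 g; origin in the middle of its underside, z up. May be absent
- packer_12b: blue plastic packer, a flat plate 120 x 44 mm (x, y) and 12 mm thick, 96 g; origin in the middle of its underside, z up. May be absent
- packer_16a: green plastic packer, a flat plate 120 x 44 mm (x, y) and 16 mm thick, 128 g; origin in the middle of its underside, z up. May be absent
- packer_16b: green plastic packer, a flat plate 120 x 44 mm (x, y) and 16 mm thick, 128 g; origin in the middle of its underside, z up. May be absent
- packer_20: red plastic packer, a flat plate 120 x 44 mm (x, y) and 20 mm thick, 160 g; origin in the middle of its underside, z up. May be absent
- jar: small jar with a red lid, 44 mm wide, 50 mm high; not part of the job, leave it alone. Origin in the middle of its underside
- mug: blue mug; not part of the job, leave it alone. Origin in the middle of its underside
- polish_bar: reddish-brown bar of polishing compound, 120 x 45 x 40 mm; not part of the job, leave it alone. Origin in the middle of its underside
- felt_wheel: pale felt wheel lying flat, 100 mm across, 30 mm high; not part of the job, leave it alone. Origin in the middle of its underside
- brush: brush with a wooden handle, 200 mm; not part of the job, leave it alone. Origin under its middle
- can: can, 60 mm across, 160 mm high; not part of the job, leave it alone. Origin in the middle of its underside
- ring_blank: brass ring lying flat, 84 mm across, 18 mm high; not part of the job, leave it alone. Origin in the middle of its underside
Mind the look-alikes: they are no part of the job. There is more than one size of the packer_8; the job needs the middle-sized.

How it is judged:
On the way, in this order (a step that is already met when the one before it is completed fails the run):
1. the held feeler's blade lies on the top packer, its nose at least 18 mm past the lip, and the shoe drags on it, lifted by at most 6 mm (x of feeler_tip in the frame of shoe_lip between 0.018 and 0.075 m and y of feeler_tip in the frame of shoe_lip between -0.025 and 0.025 m and contact force between feeler and shoe above 0.3 N and value of joint shoe between 0.0004 and 0.0064 m and contact force between the fingers and feeler above 0.3 N and ((x of packer_8 in the frame of shoe_lip between -0.048 and 0.028 m and y of packer_8 in the frame of shoe_lip between -0.018 and 0.018 m and z of packer_8 in the frame of shoe_lip between -0.0185 and -0.0145 m) or (x of packer_12a in the frame of shoe_lip between -0.048 and 0.028 m and y of packer_12a in the frame of shoe_lip between -0.018 and 0.018 m and z of packer_12a in the frame of shoe_lip between -0.0225 and -0.0185 m) or (x of packer_12b in the frame of shoe_lip between -0.048 and 0.028 m and y of packer_12b in the frame of shoe_lip between -0.018 and 0.018 m and z of packer_12b in the frame of shoe_lip between -0.0225 and -0.0185 m) or (x of packer_16a in the frame of shoe_lip between -0.048 and 0.028 m and y of packer_16a in the frame of shoe_lip between -0.018 and 0.018 m and z of packer_16a in the frame of shoe_lip between -0.0265 and -0.0225 m) or (x of packer_16b in the frame of shoe_lip between -0.048 and 0.028 m and y of packer_16b in the frame of shoe_lip between -0.018 and 0.018 m and z of packer_16b in the frame of shoe_lip between -0.0265 and -0.0225 m) or (x of packer_20 in the frame of shoe_lip between -0.048 and 0.028 m and y of packer_20 in the frame of shoe_lip between -0.018 and 0.018 m and z of packer_20 in the frame of shoe_lip between -0.0305 and -0.0265 m))), for 0.4 s.
2. the speed dial points at the green mark (value of joint dial between 1.98 and 2.22 rad), for 0.2 s.
At the end, for the whole second after the job is handed in: top packer flat, square under the shoe (centre -48 to 28 mm past the lip, 18 sideways, 0.2 rad), 1.3 to 8.2 mm below it; shoe down; dial within 0.12 rad of the mark; feeler flat, still, nose and mid-handle inside the tape; spare packers flat on the board, centres within 60, 40 mm of its middle (all of step 2 and ((x of packer_8 in the frame of shoe_lip between -0.048 and 0.028 m and y of packer_8 in the frame of shoe_lip between -0.018 and 0.018 m and angle between packer_8's own z axis and vertical below 0.06 rad and angle between the x axis of packer_8 and the x axis of shoe_lip, either way round below 0.2 rad and z of packer_8 in the frame of shoe_lip between -0.0162 and -0.0093 m) or (x of packer_12a in the frame of shoe_lip between -0.048 and 0.028 m and y of packer_12a in the frame of shoe_lip between -0.018 and 0.018 m and angle between packer_12a's own z axis and vertical below 0.06 rad and angle between the x axis of packer_12a and the x axis of shoe_lip, either way round below 0.2 rad and z of packer_12a in the frame of shoe_lip between -0.0202 and -0.0133 m) or (x of packer_12b in the frame of shoe_lip between -0.048 and 0.028 m and y of packer_12b in the frame of shoe_lip between -0.018 and 0.018 m and angle between packer_12b's own z axis and vertical below 0.06 rad and angle between the x axis of packer_12b and the x axis of shoe_lip, either way round below 0.2 rad and z of packer_12b in the frame of shoe_lip between -0.0202 and -0.0133 m) or (x of packer_16a in the frame of shoe_lip between -0.048 and 0.028 m and y of packer_16a in the frame of shoe_lip between -0.018 and 0.018 m and angle between packer_16a's own z axis and vertical below 0.06 rad and angle between the x axis of packer_16a and the x axis of shoe_lip, either way round below 0.2 rad and z of packer_16a in the frame of shoe_lip between -0.0242 and -0.0173 m) or (x of packer_16b in the frame of shoe_lip between -0.048 and 0.028 m and y of packer_16b in the frame of shoe_lip between -0.018 and 0.018 m and angle between packer_16b's own z axis and vertical below 0.06 rad and angle between the x axis of packer_16b and the x axis of shoe_lip, either way round below 0.2 rad and z of packer_16b in the frame of shoe_lip between -0.0242 and -0.0173 m) or (x of packer_20 in the frame of shoe_lip between -0.048 and 0.028 m and y of packer_20 in the frame of shoe_lip between -0.018 and 0.018 m and angle between packer_20's own z axis and vertical below 0.06 rad and angle between the x axis of packer_20 and the x axis of shoe_lip, either way round below 0.2 rad and z of packer_20 in the frame of shoe_lip between -0.0282 and -0.0213 m)) and ((x of packer_8 in the frame of shoe_lip between -0.06 and 0.035 m and y of packer_8 in the frame of shoe_lip between -0.025 and 0.025 m and height (world z) of packer_8 above 0.01 m) or (x of packer_8 in the frame of board between -0.06 and 0.06 m and y of packer_8 in the frame of board between -0.04 and 0.04 m and height (world z) of packer_8 above 0.008 m and angle between packer_8's own z axis and vertical below 0.1 rad and linear speed of packer_8 below 0.02 m/s)) and ((x of packer_12a in the frame of shoe_lip between -0.06 and 0.035 m and y of packer_12a in the frame of shoe_lip between -0.025 and 0.025 m and height (world z) of packer_12a above 0.01 m) or (x of packer_12a in the frame of board between -0.06 and 0.06 m and y of packer_12a in the frame of board between -0.04 and 0.04 m and height (world z) of packer_12a above 0.008 m and angle between packer_12a's own z axis and vertical below 0.1 rad and linear speed of packer_12a below 0.02 m/s)) and ((x of packer_12b in the frame of shoe_lip between -0.06 and 0.035 m and y of packer_12b in the frame of shoe_lip between -0.025 and 0.025 m and height (world z) of packer_12b above 0.01 m) or (x of packer_12b in the frame of board between -0.06 and 0.06 m and y of packer_12b in the frame of board between -0.04 and 0.04 m and height (world z) of packer_12b above 0.008 m and angle between packer_12b's own z axis and vertical below 0.1 rad and linear speed of packer_12b below 0.02 m/s)) and ((x of packer_16a in the frame of shoe_lip between -0.06 and 0.035 m and y of packer_16a in the frame of shoe_lip between -0.025 and 0.025 m and height (world z) of packer_16a above 0.01 m) or (x of packer_16a in the frame of board between -0.06 and 0.06 m and y of packer_16a in the frame of board between -0.04 and 0.04 m and height (world z) of packer_16a above 0.008 m and angle between packer_16a's own z axis and vertical below 0.1 rad and linear speed of packer_16a below 0.02 m/s)) and ((x of packer_16b in the frame of shoe_lip between -0.06 and 0.035 m and y of packer_16b in the frame of shoe_lip between -0.025 and 0.025 m and height (world z) of packer_16b above 0.01 m) or (x of packer_16b in the frame of board between -0.06 and 0.06 m and y of packer_16b in the frame of board between -0.04 and 0.04 m and height (world z) of packer_16b above 0.008 m and angle between packer_16b's own z axis and vertical below 0.1 rad and linear speed of packer_16b below 0.02 m/s)) and ((x of packer_20 in the frame of shoe_lip between -0.06 and 0.035 m and y of packer_20 in the frame of shoe_lip between -0.025 and 0.025 m and height (world z) of packer_20 above 0.01 m) or (x of packer_20 in the frame of board between -0.06 and 0.06 m and y of packer_20 in the frame of board between -0.04 and 0.04 m and height (world z) of packer_20 above 0.008 m and angle between packer_20's own z axis and vertical below 0.1 rad and linear speed of packer_20 below 0.02 m/s)) and value of joint shoe below 0.0015 m and velocity of joint dial below 0.05 rad/s and x of feeler in the frame of tape between -0.108 and 0.108 m and y of feeler in the frame of tape between -0.048 and 0.048 m and x of feeler_tip in the frame of tape between -0.108 and 0.108 m and y of feeler_tip in the frame of tape between -0.048 and 0.048 m and height (world z) of feeler below 0.006 m and angle between feeler's own z axis and vertical below 0.1 rad and linear speed of feeler below 0.02 m/s); the robot touches nothing.
It fails at once if the feeler is jammed against the shoe with more than 40 N (contact force between feeler and shoe above 40 N).
It fails at once if a bystander (jar, mug, polish bar, felt wheel, brush, can, ring) is moved by more than 40 mm (distance of any of jar, mug, polish_bar, felt_wheel, brush, can, ring_blank from where it was at the start of the episode above 0.04 m).
Of packer_8, packer_12a, packer_12b, packer_16a, packer_16b, packer_20 only 4 to 6 are there at a start; the rules pass over those that are not, and their reading is None.
At some moment in a run one of feeler may be knocked a few centimetres aside while the robot is not near it.
Once in a run the grip may slacken for a moment while it holds something.
It also fails if it takes over 210 s, if anything falls off the work surface, if the arm or the gripper's body presses on something with over 40 N, if the wrist force passes 120 N, or if a joint passes its speed limit or range.

## Working session

There is one attempt and no reset: what is moved stays moved. The work goes in short steps, Python scripts to look and compute and a tool call to move; the robot and the scene stay as the last step left them, time stands still between calls to the robot, and variables do not carry over. Pictures are saved under pics/ and viewed, at most 14 in all, crops included, and the job is handed in when it is done.

Besides the shell and the picture viewer there is one more tool, called by a JSON object that holds its "op" and its "data". play_rows: Moves the arm, as the interface text tells. Its arguments: {"type":"object","properties":{"increments":{"type":"array","items":{"type":"array","items":{"type":"number"}}},"squeeze":{"type":"number"}},"required":["increments"]}

```bash
ls; mkdir -p pics
cat > h.py <<'E'
import numpy as np,cv2
from station import readout,viewer
def K(n):
    p=viewer.camera_params(n);f=192/np.tan(np.radians(p['fov_y']/2));return p,f
def snap(n,name=None):
    p,f=K(n);im,d=viewer.read_camera(n)
    np.savez('last_'+n,im=im,d=d,R=p['R'],t=p['t'],f=f,c=[p['cx'],p['cy']])
    if name: cv2.imwrite('pics/'+name,cv2.resize(im[:,:,::-1],None,fx=1.5,fy=1.5))
    return load(n)
def load(n): return np.load('last_'+n+'.npz')
def cloud(s):
    d=s['d'];v,u=np.mgrid[:384,:512];c=s['c'];f=s['f']
    P=np.stack([(u-c[0])/f*d,(v-c[1])/f*d,d],-1)
    return (P-s['t'])@s['R']   # world
def ray(s,u,v,z):
    c=s['c'];R=s['R'];o=-R.T@s['t'];r=R.T@np.array([(u-c[0])/s['f'],(v-c[1])/s['f'],1]);return o+r*(z-o[2])/r[2]
def proj(s,X):
    q=s['R']@np.array(X)+s['t'];return q[:2]/q[2]*s['f']+s['c']
E
python3 - <<'E'
from h import *
print(readout.sense())
for n in['top','side']:
    s=snap(n,n+'1.png');print(n,s['f'],s['c'],s['R'],s['t'],-s['R'].T@s['t'],(s['d']==0).mean())
E
```

```text
pics
{'time_s': 0.0, 'joints': array([-1.45259444e+00,  3.14019371e-01,  4.49614965e-02,  1.30359670e+00,
        4.76076559e-06,  1.43119140e+00]), 'dq': array([-0.00041525,  0.00054995, -0.00065329,  0.00018691, -0.00357665,
       -0.0010923 ]), 'joint_torque': array([-4.55573272e-04, -4.80627573e+01,  2.98532653e+01,  1.94623950e-02,
       -1.59985361e-04,  4.36499477e-06]), 'ee_pos': array([ 0.14652992, -0.55548045,  0.23039093]), 'orientation': array([ 9.91703026e-01,  1.28546666e-01,  1.23230780e-05, -9.29043445e-04]), 'force': array([-1.35704017, -1.02467085,  0.23751159]), 'wrist_torque': array([-0.0086225 , -0.01946324, -0.02024885]), 'finger_force': 0.0, 'grip_width': 0.08528759358108665}
top 453.2957360405547 [257.89174153 189.29381484] [[-0.01341783 -0.99969215  0.02087007]
 [-0.99152725  0.01060546 -0.12946519]
 [ 0.129204   -0.02243038 -0.99136432]] [0.01200785 0.49842797 1.31926323] [0.32391195 0.03630967 1.37214896] 0.0037994384765625
side 487.03869553536487 [250.0973377  197.67578399] [[-0.8875851  -0.46046775  0.01273357]
 [-0.35006471  0.65629203 -0.66838272]
 [ 0.29941175 -0.59770412 -0.74370854]] [0.47905319 0.21831861 1.38013467] [0.08839758 0.90221996 1.16623827] 0.003992716471354167
```

View pics/top1.png

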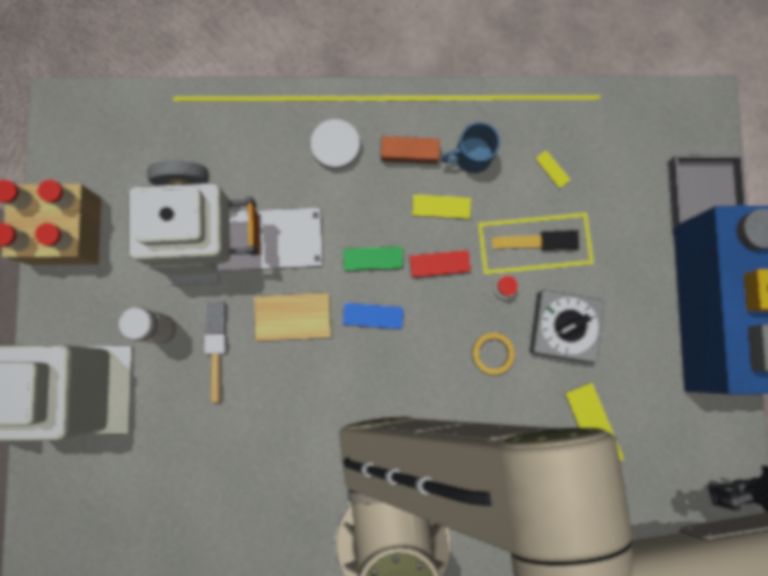

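View pics/side1.png

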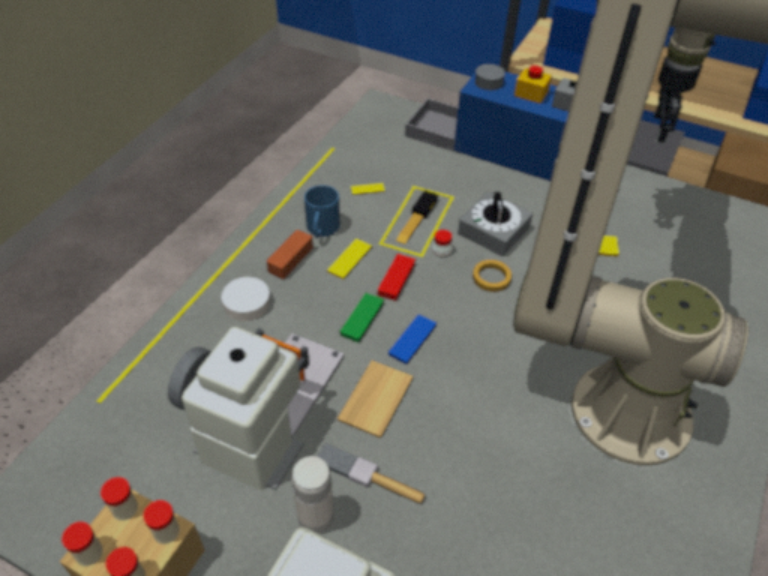

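The top view (1.5x pixels) shows yellow candidates for packer_8 at (441,206) mid, (553,169) small and (595,420) large. The mid one fits. Green is at (373,259), red at (440,263) and blue at (373,316). The polish bar (410,149) is brown-red and not a packer. The feeler is at (535,241), the board at (292,317), and the bed and shoe at (290,238)/(253,228).

```bash
python3 - <<'E'
from h import *
s=load('top');im=s['im'];P=cloud(s);hsv=cv2.cvtColor(im,cv2.COLOR_RGB2HSV)
print('table z',np.median(P[200:260,180:300,2]))
def rect(name,lo,hi,z,a=60):
    m=cv2.inRange(hsv,np.array(lo),np.array(hi));m=cv2.morphologyEx(m,cv2.MORPH_OPEN,np.ones((2,2)))
    cs,_=cv2.findContours(m,cv2.RETR_EXTERNAL,cv2.CHAIN_APPROX_NONE)
    for c in cs:
        if cv2.contourArea(c)<a: continue
        w=np.array([ray(s,u,v,z)[:2] for u,v in c[:,0]],np.float32)
        r=cv2.minAreaRect(w*1000)
        mm=np.zeros(m.shape,np.uint8);cv2.drawContours(mm,[c],-1,1,-1)
        print(name,c[:,0].mean(0).round(),'ctr',np.round(r[0]),'size',np.round(r[1]),'ang',round(r[2],1),'zmed',round(float(np.median(P[mm>0][:,2])),4))
rect('yel',(25,120,120),(33,255,255),.008)
rect('grn',(45,100,60),(75,255,255),.016)
rect('red',(0,150,90),(6,255,255),.02);rect('red',(174,150,90),(180,255,255),.02)
rect('blu',(105,120,100),(120,255,255),.012)
rect('board',(12,60,140),(24,160,255),.01)
rect('orange',(8,170,120),(16,255,255),.1,20)
rect('black',(0,0,0),(180,255,45),.022)
E
python3 - <<'E'
import cv2
s=__import__('numpy').load('last_top.npz')['im'][:,:,::-1]
a=cv2.resize(s[120:250,300:420],(0,0),fx=4,fy=4,interpolation=2);b=cv2.resize(s[110:190,80:220],None,fx=4,fy=4,interpolation=2)[:, :]
import numpy as np
o=np.zeros((520,800,3),np.uint8);o[:,:480]=a[:520];o[:320,480:]=b[:,240:560];cv2.imwrite('pics/c1.png',o)
E
```

```text
table z 0.0021281262507318907
yel [393. 274.] ctr [ 238. -394.] size [104.  59.] ang 20.5 zmed 0.012
yel [359. 162.] ctr [ 581. -303.] size [106. 225.] ang 5.0 zmed 0.0016
yel [295. 138.] ctr [ 659. -111.] size [118.  43.] ang 85.9 zmed 0.0087
yel [369. 114.] ctr [ 737. -345.] size [80. 30.] ang 36.9 zmed 0.0066
yel [258.  66.] ctr [893.  -3.] size [888.   7.] ang 89.7 zmed 0.0016
grn [249. 173.] ctr [551.  32.] size [115.  43.] ang 89.5 zmed 0.0165
red [339. 191.] ctr [ 492. -239.] size [30. 31.] ang 88.0 zmed 0.0507
red [294. 176.] ctr [ 538. -104.] size [ 41. 115.] ang 5.2 zmed 0.0209
red [ 32. 157.] ctr [607. 682.] size [46. 40.] ang 89.5 zmed 0.1623
red [  4. 157.] ctr [607. 764.] size [44. 30.] ang 3.4 zmed 0.1617
red [  5. 128.] ctr [694. 766.] size [42. 36.] ang 3.4 zmed 0.1618
red [ 34. 128.] ctr [695. 682.] size [46. 40.] ang 70.8 zmed 0.162
blu [249. 211.] ctr [435.  32.] size [118.  43.] ang 84.8 zmed 0.0128
blu [494. 199.] ctr [ 462. -726.] size [ 98. 384.] ang 89.6 zmed 0.1815
board [144. 252.] ctr [317. 347.] size [91. 15.] ang 1.1 zmed 0.0181
board [330. 236.] ctr [ 357. -208.] size [84. 84.] ang 43.6 zmed 0.0046
board [197. 224.] ctr [397. 192.] size [ 18. 151.] ang 5.3 zmed 0.0094
board [196. 206.] ctr [452. 195.] size [ 57. 151.] ang 2.8 zmed 0.0109
board [345. 162.] ctr [ 584. -263.] size [ 27. 100.] ang 2.0 zmed 0.0081
board [ 50. 127.] ctr [704. 638.] size [45. 23.] ang 45.1 zmed 0.0998
board [ 27. 147.] ctr [632. 705.] size [166. 119.] ang 53.2 zmed 0.1007
black [305. 329.] ctr [  89. -124.] size [123.  23.] ang 78.4 zmed 0.6932
black [484. 330.] ctr [  75. -650.] size [46. 60.] ang 8.1 zmed 0.3207
black [271. 320.] ctr [117. -24.] size [41. 16.] ang 75.4 zmed 0.5613
black [507. 327.] ctr [  88. -708.] size [41. 80.] ang 85.0 zmed 0.3732
black [382. 218.] ctr [ 410. -362.] size [53. 53.] ang 62.4 zmed 0.062
black [374. 161.] ctr [ 583. -350.] size [65. 31.] ang 89.5 zmed 0.0229
```

View pics/c1.png

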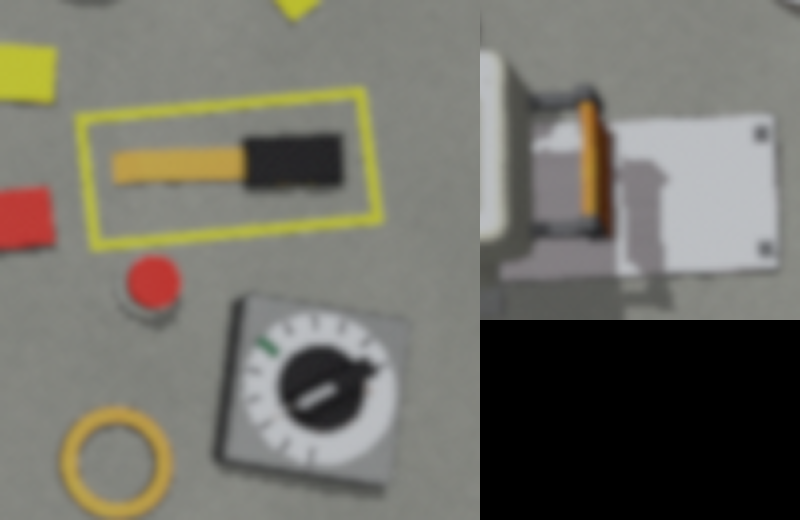

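Run:
```python
from h import *
s=load('top');P=cloud(s)
print('bed corners',ray(s,213.75,138.75,.012),ray(s,213.75,177.5,.012))
print('head top z', [np.round(np.median(P[r:r+5,c:c+6,2]),4) for r,c in((132,100),(150,100),(132,125),(150,130),(145,138))])
z=P[134:172,150:178,2]
np.set_printoptions(linewidth=200)
print((z[::2,::1]*1000).round().astype(int))
print('bed z',np.median(P[145:170,190:208,2]))
q=P[(P[...,2]>.12)&(P[...,2]<.165)&(np.abs(P[...,1]-.27)<.08)&(np.abs(P[...,0]-.6)<.1)]
print(q.shape,q.min(0),q.max(0),np.median(q,0))
print([proj(s,(x,y,.012)).round() for x,y in((.6,.2),(.6,.3))])
p,f=K('wrist');R=p['R'];e=readout.sense();print('wrist f',f,p['cx'],p['cy'],'\n',R,-R.T@p['t'],e['ee_pos'])
```

```text
bed corners [0.65884825 0.13875794 0.012     ] [0.53865563 0.13885823 0.012     ]
head top z [np.float64(0.2515), np.float64(0.2515), np.float64(0.2515), np.float64(0.2452), np.float64(0.2084)]
[[ 151  142  140  141  138  141  132  137  139  136  137 1372  135  157  156  154  154  154  142  126    3    2   -1    1    3   -1    2    4]
 [ 153  136  138  140  135  141  138  138  141  140  141  140  143  136  141  149  152  149  134  129  105    3   -1    1    0    4    3    6]
 [ 154  138  125   -4    2    4   -2   -5    1    1   -3   -2   -5    3    2  147  149  145  134  114  109   -2   -4   -1    5    1   -1    4]
 [ 147  141  125   -4    1    3    5    2    1    2    7    2    5   -1    2  150  152  147  133  117   99    2    1   10   11    9   12   12]
 [ 150  142  126   16   14   13   14    9   17   12   15   15   12   13   15  148  151  146  130  120  101   87   13   16    8   12    9    9]
 [ 150  141  123   13    8   11   14   15   13   11   11   13    9    8   11  147  146  148  136  120   99   86   69   56   12   10   12   11]
 [ 155  142  130   14    9   15   14   18   12  
[... 1555 characters left out ...]
6  138  133  141  137  146  138  139  138  139  144  136  141  142  133  127   81   78   57   17   10   13    8]
 [ 157  142  128    9   16   11   15   10   10   11   13   14   17   11   11   13   16  110  109  111  105  108   14   15   15   13   12   14]]
bed z 0.012786314916430744
(541, 3) [0.52763074 0.25147452 0.1202214 ] [0.69938414 0.34992021 0.16492514] [0.59368947 0.28905661 0.14301325]
[array([194., 158.]), array([161., 158.])]
wrist f 301.6591913827772 252.01453829545068 193.89131591434773 
 [[ 0.25477022 -0.96700012 -0.00170546]
 [-0.93127046 -0.24583096  0.26889118]
 [-0.26043706 -0.06691722 -0.96316905]] [ 0.21261104 -0.53812683  0.37291076] [ 0.14651734 -0.55554615  0.23048898]
```

{"op": "play_rows", "data": {"increments": [[9.5,18.3,0,8.33,0],[9.5,18.3,0,8.33,0],[9.5,18.3,0,8.33,0],[9.5,18.3,0,8.33,0],[9.5,18.3,0,8.33,0]], "squeeze": 60}}

```text
time_s: 0.6
ee_pos: [0.1943, -0.4635, 0.2308]
orientation: [0.88, 0.475, 0.0, -0.0]
force: [0.6, -0.4, 1.0]
grip_width: 0.0855
finger_force: 0.0
```

{"op": "play_rows", "data": {"increments": [[9.5,18.3,0,8.33,0],[9.5,18.3,0,8.33,0],[9.5,18.3,0,8.33,0],[9.5,18.3,0,8.33,0],[9.5,18.3,0,8.33,0]]}}

```text
time_s: 1.1
ee_pos: [0.2418, -0.372, 0.231]
orientation: [0.653, 0.757, 0.0, -0.0]
force: [0.3, -1.1, 0.4]
grip_width: 0.0854
finger_force: 0.0
```

{"op": "play_rows", "data": {"increments": [[9.5,18.3,0,8.33,0],[9.5,18.3,0,8.33,0],[9.5,18.3,0,8.33,0],[9.5,18.3,0,8.33,0],[9.5,18.3,0,8.33,0]]}}

```text
time_s: 1.6
ee_pos: [0.2892, -0.2805, 0.231]
orientation: [0.342, 0.94, 0.0, -0.0]
force: [0.3, 0.5, 0.6]
grip_width: 0.0854
finger_force: 0.0
```

{"op": "play_rows", "data": {"increments": [[9.5,18.3,0,8.33,0],[9.5,18.3,0,8.33,0],[9.5,18.3,0,8.33,0],[9.5,18.3,0,8.33,0],[9.5,18.3,0,8.33,0]]}}

```text
time_s: 2.1
ee_pos: [0.3367, -0.1891, 0.231]
orientation: [-0.015, 1.0, 0.0, -0.0]
force: [-0.3, 0.5, 0.4]
grip_width: 0.0853
finger_force: 0.0
```

{"op": "play_rows", "data": {"increments": [[9.5,18.3,0,8.33,0],[9.5,18.3,0,8.33,0],[9.5,18.3,0,8.33,0],[9.5,18.3,0,8.33,0],[9.5,18.3,0,8.33,0]]}}

```text
time_s: 2.6
ee_pos: [0.3841, -0.0976, 0.2311]
orientation: [-0.369, 0.929, 0.0, -0.0]
force: [0.4, -0.3, -0.2]
grip_width: 0.0854
finger_force: 0.0
```

{"op": "play_rows", "data": {"increments": [[9.5,18.3,0,8.33,0],[9.5,18.3,0,8.33,0],[9.5,18.3,0,8.33,0],[9.5,18.3,0,8.33,0],[9.5,18.3,0,8.33,0]]}}

```text
time_s: 3.1
ee_pos: [0.4316, -0.0062, 0.231]
orientation: [-0.676, 0.737, 0.0, -0.0]
force: [0.5, -0.2, 0.4]
grip_width: 0.0851
finger_force: 0.0
```

```bash
cat >> h.py <<'E'
def blob(s,lo,hi,z,near,a=200,P=None):
    """rect in world mm of colour blob nearest to world point near"""
    hsv=cv2.cvtColor(s['im'],cv2.COLOR_RGB2HSV);m=cv2.inRange(hsv,np.array(lo),np.array(hi));m=cv2.morphologyEx(m,cv2.MORPH_OPEN,np.ones((3,3)))
    cs,_=cv2.findContours(m,cv2.RETR_EXTERNAL,cv2.CHAIN_APPROX_NONE);out=[]
    for c in cs:
        if cv2.contourArea(c)<a: continue
        w=np.array([ray(s,u,v,z)[:2] for u,v in c[:,0]],np.float32)*1000
        r=cv2.minAreaRect(w);ang=r[2] if r[1][0]>r[1][1] else r[2]-90
        out.append((np.hypot(*(np.array(r[0])-near)),np.round(r[0],1),np.round(sorted(r[1]),1),round(ang%180,1),c[:,0].min(0),c[:,0].max(0)))
    return sorted(out,key=lambda o:o[0])
C=dict(yel=((24,110,110),(34,255,255)),grn=((45,80,50),(78,255,255)),red=((0,150,80),(6,255,255)),blu=((103,100,80),(122,255,255)))
E
python3 - <<'E'
from h import *
s=snap('wrist','w1.png')
print(blob(s,*C['blu'],.012,(435,32))[:2]);print(blob(s,*C['grn'],.016,(551,32))[:2]);print(blob(s,*C['red'],.02,(538,-104))[:2])
E
```

```text
[(np.float64(5.284856716674047), array([439.4,  35. ]), array([ 43.8, 118.8]), 85.0, array([231, 153], dtype=int32), array([266, 244], dtype=int32))]
[(np.float64(3.8339858299713447), array([554.2,  34.2]), array([ 47.4, 120.6]), 91.7, array([129, 160], dtype=int32), array([181, 252], dtype=int32))]
[(np.float64(6.111034948684062), array([ 543. , -100.4]), array([ 44.1, 118.8]), 95.3, array([111,  33], dtype=int32), array([176, 150], dtype=int32))]
```

View pics/w1.png

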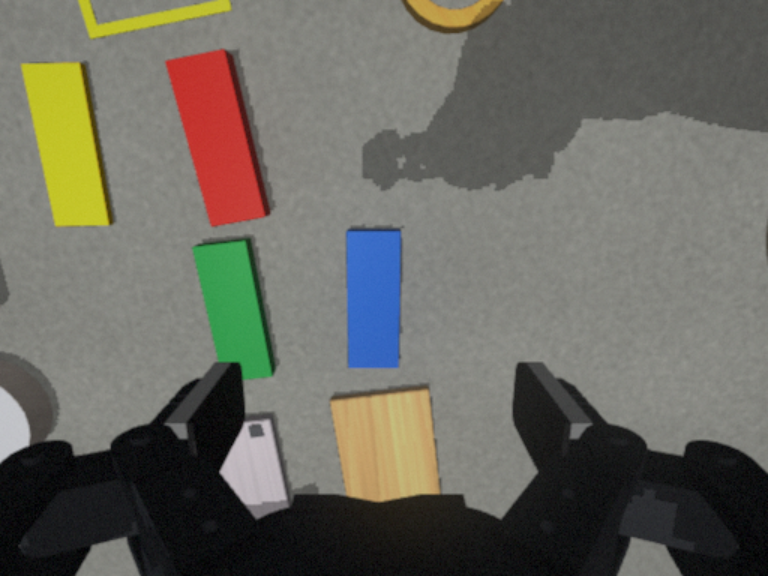

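The wrist view shows blue at (373,298), green at (233,310), red at (217,135) and yellow at (65,145). The board is below and all four agree with the top view to within about 4 mm. Now I'll grasp blue.

{"op": "play_rows", "data": {"increments": [[2.5,2,-45,0,0],[0,0,-45,0,0],[0,0,-45,0,0],[0,0,-45,0,0],[0,0,-30,0,0]]}}

```text
time_s: 3.65
ee_pos: [0.4318, -0.0049, 0.0185]
orientation: [-0.673, 0.74, 0.001, -0.001]
force: [0.2, -0.5, -0.2]
grip_width: 0.0853
finger_force: 0.0
```

{"op": "play_rows", "data": {"increments": [[0,0,-19,0,0],[0,0,0,0,255],[0,0,0,0,255],[0,0,0,0,255],[0,0,0,0,255]]}}

```text
time_s: 4.15
ee_pos: [0.4355, -0.0054, 0.004]
orientation: [-0.673, 0.739, -0.001, 0.001]
force: [0.3, 0.2, 4.0]
grip_width: 0.0416
finger_force: 61.0
```

{"op": "play_rows", "data": {"increments": [[0,0,0,0,255],[0,0,0,0,255],[0,0,20,0,255],[0,0,20,0,255],[0,0,0,0,255]]}}

```text
time_s: 4.65
ee_pos: [0.4366, -0.0055, 0.0451]
orientation: [-0.673, 0.739, -0.002, 0.002]
force: [0.2, -0.6, 0.2]
grip_width: 0.0419
finger_force: 61.2
```

{"op": "play_rows", "data": {"increments": [[0,0,30,1,255],[0,0,30,1,255],[30,25,10,1,255],[35,30,0,1,255],[35,30,0,1,255]]}}

```text
time_s: 5.15
ee_pos: [0.5358, 0.0807, 0.1129]
orientation: [-0.705, 0.709, -0.001, 0.001]
force: [0.5, 0.2, -1.0]
grip_width: 0.042
finger_force: 61.4
```

{"op": "play_rows", "data": {"increments": [[35,25,0,0,255],[27,15,0,0,255],[0,0,0,0,255],[0,0,0,0,255]]}}

```text
time_s: 5.55
ee_pos: [0.5957, 0.1202, 0.1111]
orientation: [-0.705, 0.709, 0.001, -0.001]
force: [-0.3, 0.2, -0.8]
grip_width: 0.0418
finger_force: 61.4
```

Run:
```python
from h import *
print(readout.sense()['ee_pos'],readout.sense()['grip_width'])
s=snap('wrist','w2.png')
for n,p in dict(lip=(.599,.259,.051),o1=(.539,.139,.012),o2=(.659,.139,.012)).items(): print(n,proj(s,p)*1.5)
```

```text
[0.59568968 0.12021965 0.11106393] 0.041822132956332414
lip [373.40480982 551.90074906]
o1 [478.37018785 322.95986548]
o2 [266.15283169 324.13076448]
```

View pics/w2.png

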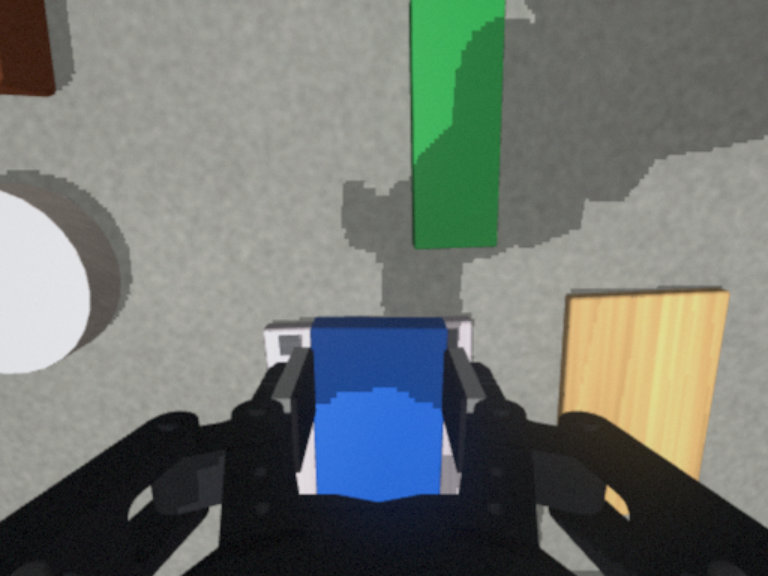

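{"op": "play_rows", "data": {"increments": [[4,0,-35,0,255],[0,0,-35,0,255],[0,0,-19,0,255],[0,0,0,0,255],[0,20,0,0,255]]}}

```text
time_s: 6.1
ee_pos: [0.5993, 0.1376, 0.0235]
orientation: [-0.704, 0.711, 0.0, -0.001]
force: [0.6, 0.4, -0.4]
grip_width: 0.0414
finger_force: 61.4
```

{"op": "play_rows", "data": {"increments": [[0,24,0,0,255],[0,24,0,0,255],[0,0,0,0,255],[0,0,-4,0,255],[0,0,-4,0,255]]}}

```text
time_s: 6.6
ee_pos: [0.6004, 0.1872, 0.0161]
orientation: [-0.705, 0.709, -0.0, 0.0]
force: [0.0, 0.0, 0.1]
grip_width: 0.0417
finger_force: 61.5
```

{"op": "play_rows", "data": {"increments": [[0,0,0,0,255],[0,0,0,0,100],[0,0,0,0,40],[0,0,0,0,40],[0,0,10,0,40]]}}

```text
time_s: 7.1
ee_pos: [0.5988, 0.1874, 0.024]
orientation: [-0.705, 0.709, 0.001, -0.001]
force: [0.6, 0.5, -0.8]
grip_width: 0.0718
finger_force: 0.0
```

{"op": "play_rows", "data": {"increments": [[0,0,30,0,0],[0,-20,40,0,0],[-6,-35,20,0,0],[-10,-40,0,1,0],[-10,-46,0,1,0]]}}

```text
time_s: 7.6
ee_pos: [0.5748, 0.0464, 0.1174]
orientation: [0.718, -0.696, 0.001, -0.001]
force: [0.8, -0.8, 0.3]
grip_width: 0.0853
finger_force: 0.0
```

{"op": "play_rows", "data": {"increments": [[-10,-46,0,1,0],[-10,-46,0,1,0],[-10,-46,0,1,0],[0,-48,0,0,0],[0,0,-20,0,0]]}}

```text
time_s: 8.1
ee_pos: [0.5467, -0.1459, 0.0987]
orientation: [0.733, -0.68, 0.004, -0.001]
force: [1.1, 0.7, -1.0]
grip_width: 0.0851
finger_force: 0.0
```

{"op": "play_rows", "data": {"increments": [[0,0,-40,0,0],[0,0,-40,0,0],[0,0,-9,0,0],[0,0,0,0,0],[0,0,0,0,255]]}}

```text
time_s: 8.6
ee_pos: [0.5453, -0.1394, 0.008]
orientation: [0.735, -0.678, 0.001, -0.0]
force: [-0.0, 0.3, 1.1]
grip_width: 0.0733
finger_force: 0.0
```

{"op": "play_rows", "data": {"increments": [[0,0,0,0,255],[0,0,0,0,255],[0,0,0,0,255],[0,0,0,0,255],[0,0,0,0,255]]}}

```text
time_s: 9.1
ee_pos: [0.5459, -0.1395, 0.0086]
orientation: [0.735, -0.678, 0.002, -0.001]
force: [-0.1, -0.1, 6.2]
grip_width: 0.042
finger_force: 61.4
```

{"op": "play_rows", "data": {"increments": [[0,0,30,0,255],[0,0,40,0,255],[5,20,30,-1,255],[10,40,0,-1,255],[10,40,0,-1,255]]}}

```text
time_s: 9.6
ee_pos: [0.5707, -0.0389, 0.109]
orientation: [0.716, -0.698, 0.002, -0.001]
force: [-0.0, -0.2, -1.4]
grip_width: 0.0423
finger_force: 61.7
```

{"op": "play_rows", "data": {"increments": [[10,45,0,-1,255],[10,45,0,-1,255],[10,40,0,0,255],[0,26,0,0,255],[0,0,-30,0,255]]}}

```text
time_s: 10.1
ee_pos: [0.6028, 0.1213, 0.0809]
orientation: [-0.707, 0.707, -0.003, 0.004]
force: [0.7, 0.6, -1.3]
grip_width: 0.0426
finger_force: 61.7
```

{"op": "play_rows", "data": {"increments": [[0,0,-30,0,255],[0,0,-8,0,255],[0,0,0,0,255],[0,0,0,0,255],[0,0,0,0,255]]}}

```text
time_s: 10.6
ee_pos: [0.6006, 0.1168, 0.0402]
orientation: [-0.705, 0.709, -0.001, 0.001]
force: [-0.2, 0.3, -0.9]
grip_width: 0.042
finger_force: 61.6
```

Run:
```python
from h import *
print(readout.sense()['ee_pos'],readout.sense()['orientation'])
s=snap('wrist','w3.png')
t=snap('top')
print(blob(t,*C['red'],.05,(600,150))[0],blob(t,*C['blu'],.024,(600,190))[:2])
```

```text
[0.60056405 0.11675153 0.04023433] [-0.7048971   0.70930796 -0.00098321  0.00115084]Traceback (most recent call last):
  File "<stdin>", line 5, in <module>
IndexError: list index out of range
```

View pics/w3.png

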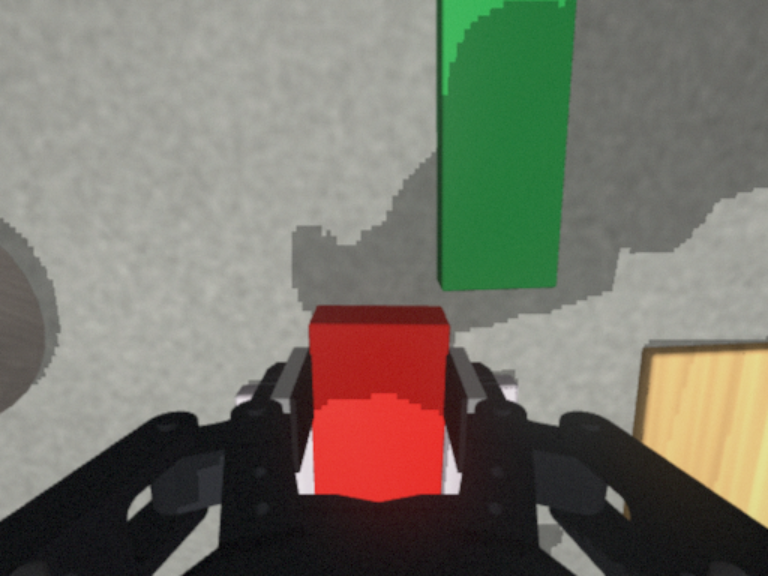

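{"op": "play_rows", "data": {"increments": [[0,0,-5.5,0,255],[0,15,0,0,255],[0,20,0,0,255],[0,20,0,0,255],[0,18,0,0,255]]}}

```text
time_s: 11.2
ee_pos: [0.5989, 0.1916, 0.0328]
orientation: [-0.705, 0.709, 0.0, 0.0]
force: [0.2, -1.1, -1.3]
grip_width: 0.0425
finger_force: 61.7
```

{"op": "play_rows", "data": {"increments": [[0,0,0,0,255],[0,0,-1,0,255],[0,0,-1,0,255],[0,0,0,0,255],[0,0,0,0,100]]}}

```text
time_s: 11.7
ee_pos: [0.5996, 0.1898, 0.0316]
orientation: [-0.705, 0.709, -0.0, 0.001]
force: [-0.2, -0.9, -0.1]
grip_width: 0.0515
finger_force: 0.0
```

{"op": "play_rows", "data": {"increments": [[0,0,0,0,40],[0,0,0,0,40],[0,0,10,0,40],[0,0,30,0,0],[0,-20,40,0,0]]}}

```text
time_s: 12.2
ee_pos: [0.5974, 0.171, 0.11]
orientation: [-0.706, 0.708, 0.002, -0.002]
force: [0.9, -0.6, 0.8]
grip_width: 0.0855
finger_force: 0.0
```

{"op": "play_rows", "data": {"increments": [[0,-40,30,0,0],[0,-45,30,0,0],[0,-30,0,0,0],[0,0,0,0,0],[0,0,0,0,0]]}}

```text
time_s: 12.7
ee_pos: [0.5991, 0.0576, 0.169]
orientation: [-0.704, 0.71, 0.0, 0.0]
force: [0.3, -0.4, -0.2]
grip_width: 0.0855
finger_force: 0.0
```

Run:
```python
from h import *
print(readout.sense()['ee_pos'],readout.sense()['orientation'])
s=snap('wrist','w4.png');P=cloud(s)
for x,y in((600,190),): print(blob(s,*C['red'],.044,(x,y))[:2],blob(s,*C['blu'],.024,(x,y))[:2])
```

```text
[0.59905086 0.0576404  0.16901909] [-7.04373778e-01  7.09829234e-01  7.92382254e-05  1.81198544e-04]
[(np.float64(3.7530621322672078), array([599.8, 193.7]), array([42.4, 49.6]), 88.5, array([232, 293], dtype=int32), array([273, 334], dtype=int32))] []
```

View pics/w4.png

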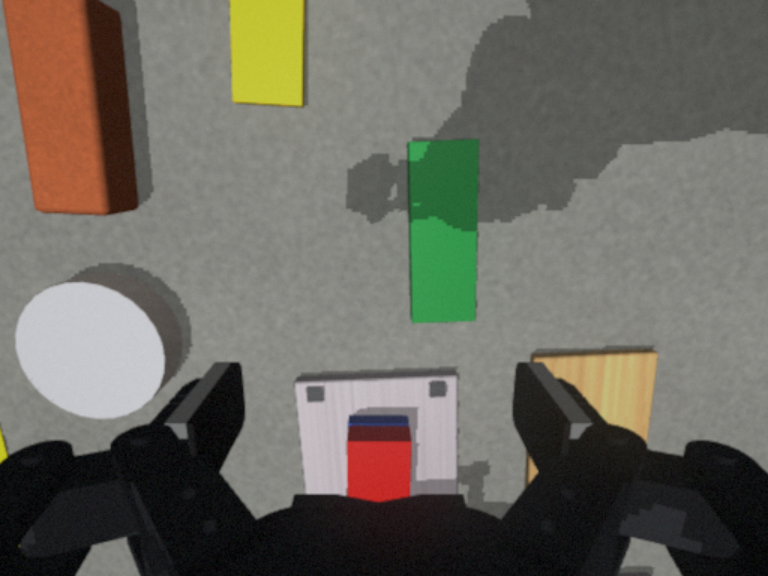

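{"op": "play_rows", "data": {"increments": [[-23,-12,-30,0,0],[-23,-12,-45,0,0],[0,0,-45,0,0],[0,0,-38,0,0],[0,0,-6,0,0]]}}

```text
time_s: 13.25
ee_pos: [0.5491, 0.0364, 0.0015]
orientation: [-0.706, 0.708, 0.004, -0.003]
force: [-1.0, 0.3, -0.8]
grip_width: 0.0854
finger_force: 0.0
```

{"op": "play_rows", "data": {"increments": [[0,0,0,0,0],[0,0,0,0,255],[0,0,0,0,255],[0,0,0,0,255],[0,0,0,0,255]]}}

```text
time_s: 13.75
ee_pos: [0.5558, 0.0348, 0.0086]
orientation: [-0.705, 0.709, -0.001, 0.001]
force: [-0.7, 1.3, 6.5]
grip_width: 0.0422
finger_force: 60.3
```

{"op": "play_rows", "data": {"increments": [[0,0,0,0,255],[0,0,20,0,255],[0,0,30,0,255],[-20,25,0,0,255],[-30,42,0,1,255]]}}

```text
time_s: 14.25
ee_pos: [0.5081, 0.0996, 0.0586]
orientation: [0.71, -0.704, 0.002, -0.002]
force: [-0.7, 1.7, -1.2]
grip_width: 0.0414
finger_force: 61.4
```

{"op": "play_rows", "data": {"increments": [[-33,45,0,1,255],[-36,45,0,1,255],[0,4,0,0,255],[0,0,0,0,255],[0,0,0,0,255]]}}

```text
time_s: 14.75
ee_pos: [0.4454, 0.1837, 0.0569]
orientation: [0.723, -0.691, 0.001, -0.001]
force: [-0.0, 0.3, -1.2]
grip_width: 0.0415
finger_force: 61.5
```

{"op": "play_rows", "data": {"increments": [[-11,9,0,0,255],[0,0,-20,0,255],[0,0,-17,0,255],[0,0,-1,0,255],[0,0,0,0,255]]}}

```text
time_s: 15.25
ee_pos: [0.4329, 0.1922, 0.018]
orientation: [0.723, -0.691, -0.0, 0.001]
force: [-0.3, -0.0, -1.2]
grip_width: 0.0415
finger_force: 68.2
```

{"op": "play_rows", "data": {"increments": [[0,0,0,0,100],[0,0,0,0,20],[0,0,10,0,0],[0,0,30,0,0],[20,-30,40,0,0]]}}

```text
time_s: 15.75
ee_pos: [0.4486, 0.1663, 0.0958]
orientation: [0.725, -0.689, -0.002, 0.001]
force: [0.2, 0.3, -0.5]
grip_width: 0.0851
finger_force: 0.0
```

{"op": "play_rows", "data": {"increments": [[30,-40,30,-1,0],[30,-40,0,-1,0],[30,-40,0,-2,0],[30,-40,0,-2,0],[30,-40,0,-1,0]]}}

```text
time_s: 16.25
ee_pos: [0.5986, -0.0311, 0.1227]
orientation: [-0.679, 0.734, -0.001, 0.001]
force: [0.7, 1.0, -0.0]
grip_width: 0.0856
finger_force: 0.0
```

{"op": "play_rows", "data": {"increments": [[30,-40,0,0,0],[20,-35,0,0,0],[0,0,0,0,0],[0,0,0,0,0]]}}

```text
time_s: 16.65
ee_pos: [0.6474, -0.1052, 0.1215]
orientation: [-0.679, 0.734, 0.0, 0.0]
force: [-0.6, 0.4, 0.1]
grip_width: 0.0854
finger_force: 0.0
```

Run:
```python
from h import *
e=readout.sense();print(e['ee_pos'],e['orientation'])
s=snap('wrist');print(blob(s,*C['yel'],.008,(659,-111))[:2])
t=snap('top');print(blob(t,*C['grn'],.026,(434,194))[:2],blob(t,*C['yel'],.008,(659,-111))[:1],blob(t,*C['red'],.044,(600,200))[:1])
```

```text
[ 0.64737845 -0.10519098  0.12146524] [-6.79212723e-01  7.33941434e-01  2.14690422e-04  4.42262969e-05]
[(np.float64(6.159371130844617), array([ 664. , -107.4]), array([ 43.9, 119.4]), 86.1, array([205, 119], dtype=int32), array([258, 251], dtype=int32)), (np.float64(99.14272995171109), array([ 597. , -188.3]), array([ 7.4, 34.4]), 5.0, array([286,  77], dtype=int32), array([328,  92], dtype=int32))]
[(np.float64(3.7025557229571286), array([432. , 190.9]), array([ 43.7, 119.2]), 93.3, array([176, 205], dtype=int32), array([216, 221], dtype=int32))] [(np.float64(244.8737602938284), array([ 739.9, -342.1]), array([30.2, 80.9]), 36.9, array([358, 101], dtype=int32), array([378, 124], dtype=int32))] [(np.float64(11.770370635475382), array([597.6, 211.5]), array([39.4, 80.3]), 89.5, array([175, 150], dtype=int32), array([202, 163], dtype=int32))]
```

{"op": "play_rows", "data": {"increments": [[15,-4,-30,0,0],[0,0,-45,0,0],[0,0,-36,0,0],[0,0,-8,0,0],[0,0,0,0,255]]}}

```text
time_s: 17.25
ee_pos: [0.6607, -0.1066, 0.0012]
orientation: [-0.68, 0.733, 0.002, -0.001]
force: [-0.7, 0.7, -0.1]
grip_width: 0.0735
finger_force: 0.0
```

{"op": "play_rows", "data": {"increments": [[0,0,0,0,255],[0,0,0,0,255],[0,0,0,0,255],[0,0,0,0,255],[0,0,15,0,255]]}}

```text
time_s: 17.75
ee_pos: [0.662, -0.1082, 0.0182]
orientation: [-0.68, 0.733, 0.0, -0.0]
force: [0.2, 0.7, -0.7]
grip_width: 0.0244
finger_force: 0.0
```

{"op": "play_rows", "data": {"increments": [[0,0,30,0,255],[-10,15,20,1,255],[-30,40,0,1,255],[-30,40,0,1,255],[-30,40,0,1,255]]}}

```text
time_s: 18.25
ee_pos: [0.5627, 0.0275, 0.0694]
orientation: [-0.705, 0.709, -0.001, 0.001]
force: [0.4, 1.2, 0.9]
grip_width: 0.0002
finger_force: 0.0
```

{"op": "play_rows", "data": {"increments": [[-30,40,0,1,255],[-30,40,0,1,255],[-30,40,0,1,255],[-30,40,0,0,255],[0,0,0,0,255]]}}

```text
time_s: 18.75
ee_pos: [0.4388, 0.1906, 0.0688]
orientation: [0.726, -0.688, -0.001, -0.0]
force: [0.5, -0.0, 0.6]
grip_width: -0.0003
finger_force: 0.0
```

Fingertips passed over the thin yellow packer. I'll go back, look, and grip lower.

{"op": "play_rows", "data": {"increments": [[30,-40,20,-1,0],[30,-40,20,-1,0],[30,-40,12,-1,0],[30,-40,0,-1,0],[30,-40,0,-1,0]]}}

```text
time_s: 19.25
ee_pos: [0.5899, -0.009, 0.1188]
orientation: [-0.692, 0.722, -0.002, 0.002]
force: [1.0, 0.2, -1.0]
grip_width: 0.0723
finger_force: 0.0
```

{"op": "play_rows", "data": {"increments": [[30,-40,0,-1,0],[30,-40,0,-1,0],[0,-18,0,0,0],[0,0,0,0,0]]}}

```text
time_s: 19.65
ee_pos: [0.6482, -0.1084, 0.1168]
orientation: [-0.678, 0.735, -0.001, 0.0]
force: [-0.1, 0.8, -0.4]
grip_width: 0.0853
finger_force: 0.0
```

Run:
```python
from h import *
e=readout.sense();print(e['ee_pos'],e['orientation'])
s=snap('wrist');print(blob(s,*C['yel'],.008,(659,-111))[:1])
t=snap('top');print(blob(t,*C['grn'],.026,(434,194))[:1])
```

```text
[ 0.64821606 -0.10843462  0.11679083] [-6.78306540e-01  7.34778336e-01 -9.87724933e-04  2.44479501e-04]
[(np.float64(43.38797599995159), array([ 702.4, -109.7]), array([ 44. , 119.4]), 87.4, array([157, 124], dtype=int32), array([219, 257], dtype=int32))]
[(np.float64(4.201564689096935), array([431.3, 190.8]), array([ 44.7, 119.1]), 92.9, array([176, 205], dtype=int32), array([216, 221], dtype=int32))]
```

Run:
```python
from h import *
for n in('wrist','top'):
    P=cloud(load(n));
    for y in np.arange(-.18,-.02,.02):
        q=P[(np.abs(P[...,1]-y)<.01)&(P[...,0]>.715)&(P[...,0]<.9)&(P[...,2]>.018)&(P[...,2]<.09)]
        print(n,round(y,2),len(q),q[:,0].min().round(3) if len(q) else None)
```

```text
wrist -0.18 2954 0.733
wrist -0.16 3249 0.734
wrist -0.14 2670 0.745
wrist -0.12 1047 0.746
wrist -0.1 1165 0.746
wrist -0.08 1503 0.754
wrist -0.06 824 0.755
wrist -0.04 57 0.782
top -0.18 0 None
top -0.16 0 None
top -0.14 0 None
top -0.12 0 None
top -0.1 27 0.761
top -0.08 111 0.751
top -0.06 98 0.753
top -0.04 110 0.753
```

{"op": "play_rows", "data": {"increments": [[26,7,0,1,93],[26,6,-10,1,93],[0,0,-40,0,93],[0,0,-40,0,93],[0,0,0,0,93]]}}

```text
time_s: 20.25
ee_pos: [0.694, -0.0883, 0.0203]
orientation: [-0.693, 0.72, 0.005, -0.003]
force: [-0.8, 1.2, -0.4]
grip_width: 0.0545
finger_force: 0.0
```

{"op": "play_rows", "data": {"increments": [[0,0,-10,0,93],[0,0,-8,0,93],[0,0,-7,0,93],[0,0,0,0,93]]}}

```text
time_s: 20.65
ee_pos: [0.6993, -0.0912, 0.0012]
orientation: [-0.693, 0.721, -0.0, 0.0]
force: [-1.0, 1.4, -0.3]
grip_width: 0.0543
finger_force: 0.0
```

{"op": "play_rows", "data": {"increments": [[1,0,-2,0,93],[0,0,-3,0,93],[0,0,0,0,93]]}}

```text
time_s: 20.95
ee_pos: [0.7009, -0.0917, -0.0037]
orientation: [-0.693, 0.721, -0.0, 0.0]
force: [0.2, 0.0, 0.4]
grip_width: 0.054
finger_force: 0.0
```

{"op": "play_rows", "data": {"increments": [[0,0,0,0,255],[0,0,0,0,255],[0,0,0,0,255],[0,0,0,0,255]]}}

```text
time_s: 21.35
ee_pos: [0.7013, -0.0919, -0.0015]
orientation: [-0.693, 0.721, -0.001, 0.001]
force: [-1.6, 1.6, 10.2]
grip_width: 0.042
finger_force: 66.0
```

{"op": "play_rows", "data": {"increments": [[0,0,15,0,255],[0,0,30,0,255],[-15,15,30,1,255],[-30,35,0,1,255],[-30,35,0,1,255]]}}

```text
time_s: 21.85
ee_pos: [0.6259, -0.0067, 0.0729]
orientation: [0.711, -0.703, 0.001, -0.001]
force: [-0.2, 1.4, 0.2]
grip_width: 0.0421
finger_force: 61.1
```

{"op": "play_rows", "data": {"increments": [[-30,35,0,1,255],[-30,35,0,1,255],[-30,35,0,0,255],[-30,35,0,0,255],[-30,35,0,0,255]]}}

```text
time_s: 22.35
ee_pos: [0.4741, 0.1694, 0.0716]
orientation: [0.723, -0.691, 0.0, -0.0]
force: [0.3, 0.5, -0.5]
grip_width: 0.0421
finger_force: 61.1
```

{"op": "play_rows", "data": {"increments": [[-30,35,0,0,255],[-14,7,0,0,255],[0,0,0,0,255],[0,0,0,0,255]]}}

```text
time_s: 22.75
ee_pos: [0.4321, 0.2103, 0.0715]
orientation: [0.723, -0.69, 0.001, -0.0]
force: [0.1, -0.2, -0.3]
grip_width: 0.0418
finger_force: 61.1
```

Placing yellow on green, then retreating to view the feeler.

{"op": "play_rows", "data": {"increments": [[0,0,-25,0,255],[0,0,-17,0,255],[0,0,-4.5,0,255],[0,0,0,0,255],[0,0,0,0,100]]}}

```text
time_s: 23.25
ee_pos: [0.4328, 0.2098, 0.0249]
orientation: [0.723, -0.691, 0.0, -0.0]
force: [0.6, 0.2, 0.0]
grip_width: 0.0517
finger_force: 0.0
```

{"op": "play_rows", "data": {"increments": [[0,0,0,0,20],[0,0,0,0,0],[0,0,20,0,0],[0,0,40,0,0],[10,-40,40,-1,0]]}}

```text
time_s: 23.75
ee_pos: [0.4394, 0.1775, 0.1205]
orientation: [0.719, -0.695, -0.001, -0.0]
force: [1.2, 0.3, 0.5]
grip_width: 0.0857
finger_force: 0.0
```

{"op": "play_rows", "data": {"increments": [[12,-46,20,-1,0],[12,-46,10,-1,0],[12,-46,0,-1,0],[12,-46,0,0,0],[12,-46,0,0,0]]}}

```text
time_s: 24.25
ee_pos: [0.5, -0.0549, 0.1491]
orientation: [-0.699, 0.715, -0.0, 0.0]
force: [1.3, 0.2, -0.5]
grip_width: 0.0857
finger_force: 0.0
```

{"op": "play_rows", "data": {"increments": [[15,-46,0,0,0],[15,-46,0,0,0],[15,-46,0,0,0],[15,-46,0,0,0],[15,-40,0,0,0]]}}

```text
time_s: 24.75
ee_pos: [0.5749, -0.2796, 0.1486]
orientation: [-0.698, 0.716, -0.0, -0.0]
force: [0.8, -0.1, 0.6]
grip_width: 0.0856
finger_force: 0.0
```

Run:
```python
from h import *
e=readout.sense();print(e['ee_pos'],e['orientation'])
s=snap('wrist','w5.png');t=snap('top')
for q in(t,s): print(blob(q,*C['yel'],.034,(434,194))[:1],blob(q,(0,0,0),(180,255,45),.022,(583,-350))[:1],blob(q,(12,90,120),(24,255,255),.008,(584,-263),100)[:1],blob(q,*C['yel'],0,(581,-303),60)[:2],blob(q,*C['red'],.044,(600,200))[:1],sep='\n')
```

```text
[ 0.57489968 -0.27961507  0.14862277] [-6.98441919e-01  7.15666701e-01 -2.39394096e-04 -3.30904371e-05]
[(np.float64(4.461419048353302), array([432.2, 189.9]), array([ 49.7, 124.6]), 93.8, array([175, 203], dtype=int32), array([217, 221], dtype=int32))]
[]
[(np.float64(7.585226299643332), array([ 586.6, -255.9]), array([25. , 90.1]), 89.5, array([328, 157], dtype=int32), array([357, 165], dtype=int32))]
[(np.float64(168.26074466746613), array([ 744.5, -342.6]), array([30. , 75.9]), 37.3, array([358, 101], dtype=int32), array([378, 119], dtype=int32)), (np.float64(380.881614823939), array([ 213.6, -403.6]), array([ 60.2, 161.1]), 20.3, array([382, 256], dtype=int32), array([414, 312], dtype=int32))]
[(np.float64(13.069956237942312), array([597.6, 212.8]), array([39.4, 77.6]), 89.5, array([175, 150], dtype=int32), array([201, 163], dtype=int32))]
[(np.float64(521.9827749537561), array([ 585.1, -305.6]), array([ 95.7, 201.7]), 94.9, array([163,  24], dtype=int32), array([302, 270], dtype=int32))]
[(np.float64(22.00848573307332), array([ 588.6, -328.7]), array([33.8, 35.8]), 91.3, array([217, 111], dtype=int32), array([255, 153], dtype=int32))]
[(np.float64(5.000710026518099), array([ 588.5, -260.7]), array([24.4, 94.9]), 91.2, array([224, 154], dtype=int32), array([253, 246], dtype=int32))]
[(np.float64(6.403217644717068), array([ 586.7, -300.1]), array([108.4, 228.4]), 94.9, array([163,  24], dtype=int32), array([302, 270], dtype=int32)), (np.float64(55.69146966834437), array([ 540. , -340.7]), array([ 7.2, 20.3]), 96.5, array([284, 105], dtype=int32), array([292, 127], dtype=int32))]
[(np.float64(444.88603123328994), array([ 495.8, -232.5]), array([36.9, 39.9]), 39.6, array([322, 222], dtype=int32), array([368, 265], dtype=int32))]
```

View pics/w5.png

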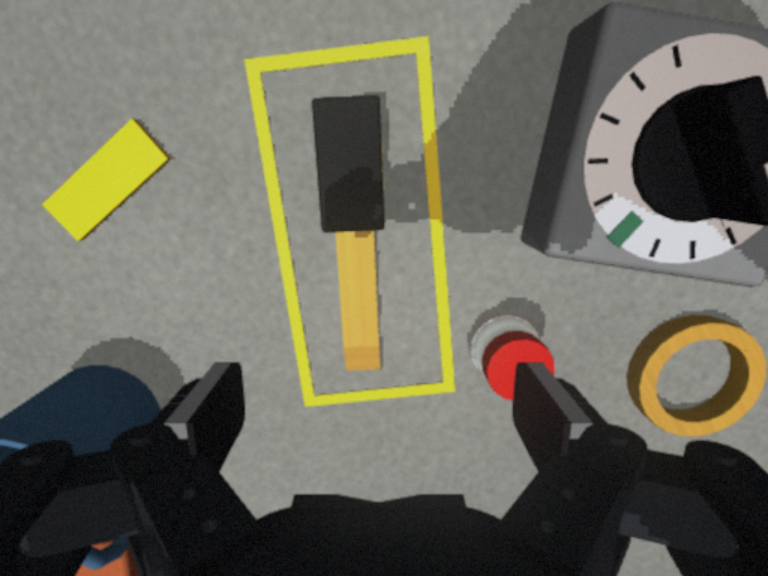

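The wrist view shows the feeler inside the tape, with the handle centre at (348,163) and the nose at (362,368). The jar is at (518,365) and the dial's green mark at (625,229). I'll grasp the handle.

{"op": "play_rows", "data": {"increments": [[6,-33,-10,1.3,0],[6,-33,-40,1.3,0],[0,0,-40,0,0],[0,0,-35,0,0],[0,0,0,0,0]], "squeeze": 80}}

```text
time_s: 25.35
ee_pos: [0.5822, -0.3382, 0.0192]
orientation: [0.715, -0.699, -0.006, 0.001]
force: [-1.5, 0.6, -0.9]
grip_width: 0.0857
finger_force: 0.0
```

{"op": "play_rows", "data": {"increments": [[0,0,-12,0,0],[0,0,-8,0,0],[0,0,0,0,0]]}}

```text
time_s: 25.65
ee_pos: [0.5867, -0.3413, 0.0059]
orientation: [0.715, -0.699, 0.0, -0.0]
force: [-0.2, -0.8, -0.5]
grip_width: 0.0855
finger_force: 0.0
```

{"op": "play_rows", "data": {"increments": [[0,0,0,0,255],[0,0,0,0,255],[0,0,0,0,255],[0,0,0,0,255],[0,0,0,0,255]]}}

```text
time_s: 26.15
ee_pos: [0.5872, -0.3421, 0.0067]
orientation: [0.715, -0.699, 0.001, -0.0]
force: [-0.5, -0.4, 6.1]
grip_width: 0.0357
finger_force: 82.3
```

{"op": "play_rows", "data": {"increments": [[0,0,20,0,255],[0,0,40,0,255],[0,10,40,0,255],[1,30,0,0,255],[1,40,0,0,255]]}}

```text
time_s: 26.65
ee_pos: [0.5892, -0.263, 0.1069]
orientation: [0.714, -0.7, 0.002, -0.0]
force: [-0.4, -0.0, -3.6]
grip_width: 0.0362
finger_force: 81.5
```

{"op": "play_rows", "data": {"increments": [[2,40,0,0,255],[2,40,0,0,255],[2,40,0,0,255],[2,40,0,0,255],[2,40,0,0,255]]}}

```text
time_s: 27.15
ee_pos: [0.5977, -0.0599, 0.1048]
orientation: [0.715, -0.699, -0.0, 0.0]
force: [0.5, -0.3, -0.9]
grip_width: 0.0364
finger_force: 81.4
```

{"op": "play_rows", "data": {"increments": [[1,40,0,-1,255],[0,40,0,0,255],[0,0,0,0,255],[0,0,0,0,255],[0,0,0,0,255]]}}

```text
time_s: 27.65
ee_pos: [0.5992, 0.0178, 0.105]
orientation: [0.709, -0.706, -0.0, 0.0]
force: [0.2, -0.3, -2.0]
grip_width: 0.0362
finger_force: 81.4
```

Run:
```python
from h import *
e=readout.sense();print(e['ee_pos'],e['orientation'],e['grip_width'])
s=snap('wrist','w6.png');t=snap('top')
z=e['ee_pos'][2]-.0067+.008
print(blob(s,(12,90,100),(24,255,255),z,(600,90))[:2]);print(blob(t,(12,90,100),(24,255,255),z,(600,90))[:2]);
print(blob(t,*C['red'],.044,(600,200))[:1]);print(blob(s,*C['red'],.044,(600,200))[:1])
```

```text
[0.59916983 0.01778063 0.10499352] [ 7.08562280e-01 -7.05648171e-01 -1.20525371e-04  3.73791034e-04] 0.036166266443503514
[(np.float64(25.01526187499859), array([599.7,  65. ]), array([11.1, 24.2]), 0.2, array([229, 317], dtype=int32), array([273, 334], dtype=int32)), (np.float64(74.39723087396702), array([525.9,  96.6]), array([ 7.7, 27.8]), 132.5, array([367, 355], dtype=int32), array([396, 383], dtype=int32))]
[(np.float64(190.86282380646492), array([444.2, 200.2]), array([ 50.7, 107.3]), 93.0, array([170, 196], dtype=int32), array([208, 216], dtype=int32)), (np.float64(368.9593405339151), array([ 357. , -187.6]), array([75. , 75.9]), 89.2, array([315, 222], dtype=int32), array([342, 249], dtype=int32))]
[(np.float64(13.069956237942312), array([597.6, 212.8]), array([39.4, 77.6]), 89.5, array([175, 150], dtype=int32), array([201, 163], dtype=int32))]
[]
```

View pics/w6.png

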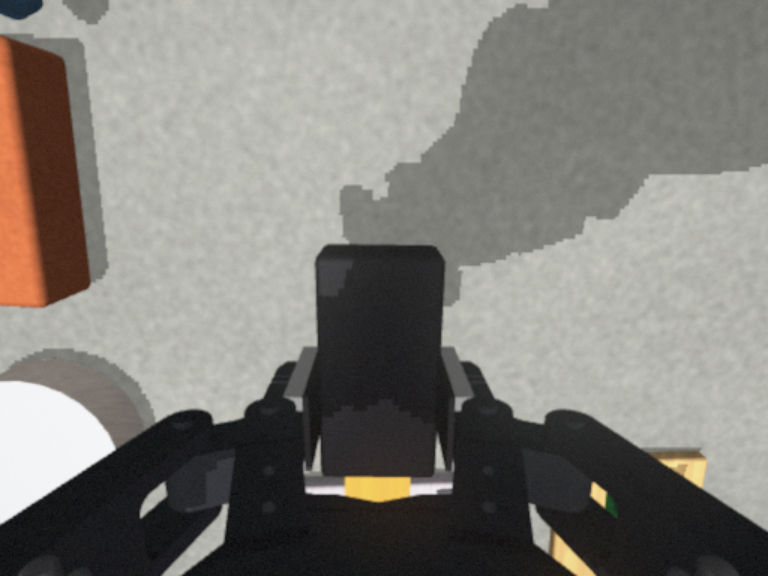

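The feeler is held straight, with the blade at (377,487). I'll lower it onto the top packer ahead of the lip.

{"op": "play_rows", "data": {"increments": [[0,20,-15,0,255],[0,30,-15,0,255],[0,20,-10,0,255],[0,0,-5,0,255],[0,0,0,0,255]]}}

```text
time_s: 28.25
ee_pos: [0.5988, 0.0876, 0.0593]
orientation: [0.709, -0.706, -0.001, 0.001]
force: [1.0, -0.1, -1.5]
grip_width: 0.0363
finger_force: 81.4
```

{"op": "play_rows", "data": {"increments": [[0,0,-3,0,255],[0,0,-2,0,255],[0,0,-2,0,255],[0,0,0,0,255]]}}

```text
time_s: 28.65
ee_pos: [0.5994, 0.088, 0.0533]
orientation: [0.708, -0.706, -0.0, 0.0]
force: [0.0, 0.1, -2.2]
grip_width: 0.0358
finger_force: 81.4
```

Lower to contact.

{"op": "play_rows", "data": {"increments": [[0,0,-1,0,255],[0,0,-1,0,255],[0,0,0,0,255]]}}

```text
time_s: 28.95
ee_pos: [0.5993, 0.0885, 0.0512]
orientation: [0.709, -0.705, -0.0, 0.0]
force: [0.3, -0.8, -1.1]
grip_width: 0.036
finger_force: 81.4
```

{"op": "play_rows", "data": {"increments": [[0,0,-1,0,255],[0,0,0,0,255]]}}

```text
time_s: 29.15
ee_pos: [0.5995, 0.0886, 0.0504]
orientation: [0.709, -0.705, 0.0, -0.0]
force: [-0.6, -0.5, -0.6]
grip_width: 0.0361
finger_force: 81.5
```

{"op": "play_rows", "data": {"increments": [[0,0,-1,0,255],[0,0,0,0,255]]}}

```text
time_s: 29.35
ee_pos: [0.5996, 0.0885, 0.0497]
orientation: [0.709, -0.705, 0.0, -0.0]
force: [-1.2, -1.0, 1.6]
grip_width: 0.0366
finger_force: 81.8
```

{"op": "play_rows", "data": {"increments": [[0,8,0.5,0,255],[0,10,0,0,255],[0,8,0,0,255],[0,5,0,0,255],[0,0,0,0,255]]}}

```text
time_s: 29.85
ee_pos: [0.5997, 0.1211, 0.0501]
orientation: [0.709, -0.705, -0.0, -0.001]
force: [-0.0, 1.5, 2.0]
grip_width: 0.0355
finger_force: 81.9
```

{"op": "play_rows", "data": {"increments": [[0,4,0,0,255],[0,4,0,0,255],[0,4,0,0,255],[0,0,0,0,255]]}}

```text
time_s: 30.25
ee_pos: [0.5998, 0.1317, 0.0503]
orientation: [0.709, -0.705, 0.0, -0.0]
force: [0.8, -2.8, 4.6]
grip_width: 0.0359
finger_force: 82.1
```

{"op": "play_rows", "data": {"increments": [[0,4,0,0,255],[0,4,0,0,255],[0,4,0,0,255],[0,0,0,0,255]]}}

```text
time_s: 30.65
ee_pos: [0.6001, 0.1427, 0.0506]
orientation: [0.709, -0.706, 0.001, 0.0]
force: [0.5, -3.9, 6.5]
grip_width: 0.0359
finger_force: 82.4
```

{"op": "play_rows", "data": {"increments": [[0,0,0.7,0,255],[0,0,0,0,255]]}}

```text
time_s: 30.85
ee_pos: [0.5999, 0.1429, 0.0507]
orientation: [0.708, -0.706, 0.001, 0.0]
force: [0.9, -4.4, 3.9]
grip_width: 0.0361
finger_force: 82.1
```

{"op": "play_rows", "data": {"increments": [[0,0,0.7,0,255],[0,0,0,0,255]]}}

```text
time_s: 31.05
ee_pos: [0.5991, 0.1435, 0.0508]
orientation: [0.709, -0.706, -0.0, 0.0]
force: [0.3, -2.0, 0.3]
grip_width: 0.0358
finger_force: 81.7
```

Run:
```python
from h import *
e=readout.sense();print(e['ee_pos'],e['force'])
t=snap('top');P=cloud(t)
print(blob(t,*C['red'],.044,(600,200))[:1])
z=P[140:166,150:178,2];print('plate top',np.median(z[:,15:18],0), 'head', np.median(P[132:137,100:106,2]))
cv2.imwrite('pics/c2.png',cv2.resize(t['im'][125:185,140:230,::-1],None,fx=8,fy=8,interpolation=2))
```

```text
[0.59907324 0.14348034 0.05075414] [ 0.28950678 -2.00221842  0.30083014]
[]
plate top [0.1466191  0.14889059 0.35960066] head 0.25099778133968875
```

View pics/c2.png

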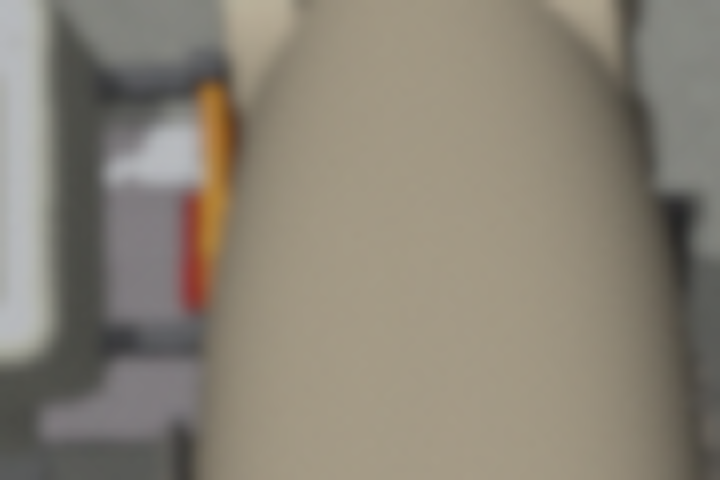

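The crop shows the red packer's far end at (190,250) just behind the orange plate, so it hasn't been dragged in. Continuing the slide.

{"op": "play_rows", "data": {"increments": [[0,4,0.2,0,255],[0,4,0,0,255],[0,0,0,0,255]]}}

```text
time_s: 31.4
ee_pos: [0.5985, 0.1527, 0.0508]
orientation: [0.709, -0.705, -0.001, 0.0]
force: [0.8, 0.4, -1.5]
grip_width: 0.0359
finger_force: 81.4
```

{"op": "play_rows", "data": {"increments": [[0,4,0.2,0,255],[0,4,0,0,255],[0,0,0,0,255]]}}

```text
time_s: 31.7
ee_pos: [0.5989, 0.1605, 0.0512]
orientation: [0.709, -0.705, -0.001, 0.0]
force: [-1.1, 0.4, -3.9]
grip_width: 0.0359
finger_force: 81.2
```

Run:
```python
from h import *
e=readout.sense();print(e['ee_pos'],e['force'])
A=[];
for i in range(3):
    t=snap('top');P=cloud(t);A.append(P[...,2])
z=np.median(A,0);print('plate',[np.median(z[138:150,c]).round(4) for c in(164,165,166,167)],'head',np.median(z[130:140,100:110]))
for n,v,h in(('red',*[None]*2),): pass
q=blob(t,*C['red'],.044,(600,288),10);print(q[:2]);q=blob(t,(12,90,100),(24,255,255),.052,(600,290),6);print(q[:2])
cv2.imwrite('pics/c3.png',cv2.resize(t['im'][125:185,140:200,::-1],None,fx=9,fy=9,interpolation=2))
```

```text
[0.59885796 0.16050717 0.05120175] [-1.06011187  0.39089957 -3.92414428]
plate [np.float64(0.5733), np.float64(0.5753), np.float64(0.5785), np.float64(0.5788)] head 0.2512399570413751
[(np.float64(385.63862796489957), array([604.8, 673.6]), array([39.1, 44.7]), 89.5, array([ 24, 149], dtype=int32), array([ 39, 162], dtype=int32)), (np.float64(396.5774734010653), array([692.6, 673.6]), array([40.7, 41.2]), 92.8, array([ 26, 120], dtype=int32), array([ 40, 133], dtype=int32))]
[(np.float64(285.75306397667305), array([318.2, 337.3]), array([14.3, 85.7]), 1.1, array([141, 237], dtype=int32), array([146, 267], dtype=int32)), (np.float64(392.6543853843099), array([629.1, 681.6]), array([144.3, 146.7]), 89.6, array([  3, 123], dtype=int32), array([ 54, 171], dtype=int32))]
```

View pics/c3.png

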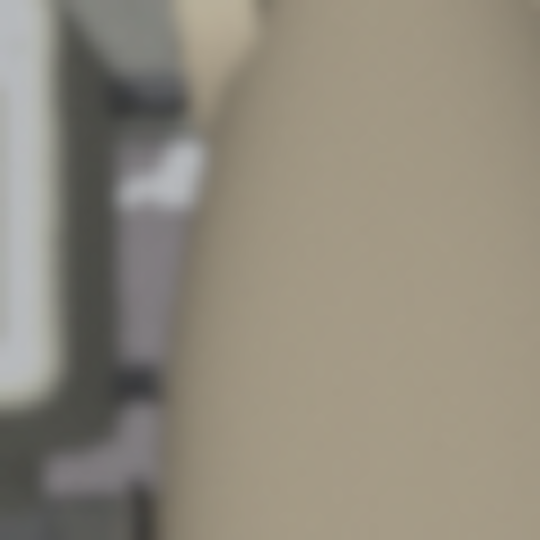

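```bash
cp last_side.npz side0.npz
python3 - <<'E'
from h import *
a=np.load('side0.npz');b=snap('side')
print(proj(a,(.6,.2585,.147)),proj(a,(.6,.2585,.157)),proj(a,(.56,.2585,.147)),proj(a,(.64,.2585,.147)))
def m(s):
    h=cv2.cvtColor(s['im'],cv2.COLOR_RGB2HSV)[210:260,160:220];q=cv2.inRange(h,np.array((6,150,90)),np.array((18,255,255)))>0
    v,u=np.nonzero(q);return q.sum(),u.mean(),v.mean(),q
x,y=m(a),m(b);print(x[:3],y[:3])
for u in range(12,45,4): print(u,[np.nonzero(q[3][:,u])[0][[0,-1]] if q[3][:,u].any() else None for q in(x,y)])
o=np.hstack([cv2.resize(s['im'][200:260,160:225,::-1],None,fx=6,fy=6,interpolation=2) for s in(a,b)]);cv2.imwrite('pics/c4.png',o)
print(readout.sense()['force'])
E
```

```text
[185.96173598 227.62042778] [185.63968681 225.26687627] [198.8307028 233.2112231] [173.32844721 222.13202046]
(np.int64(63), np.float64(32.19047619047619), np.float64(23.571428571428573)) (np.int64(84), np.float64(32.035714285714285), np.float64(23.202380952380953))
12 [None, None]
16 [array([14, 14]), array([13, 14])]
20 [array([15, 15]), array([15, 15])]
24 [array([17, 17]), array([16, 18])]
28 [array([19, 20]), array([18, 20])]
32 [array([20, 22]), array([20, 22])]
36 [array([22, 24]), array([21, 24])]
40 [array([38, 41]), array([38, 41])]
44 [None, None]
[-0.03361286  1.0482667  -3.3404525 ]
```

View pics/c4.png

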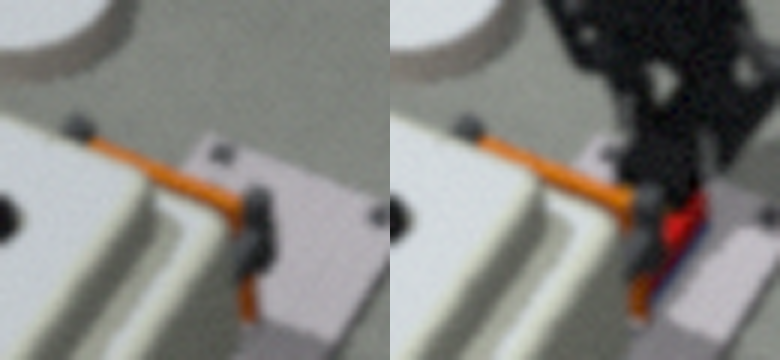

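Lift is visible, with the plate's edge about 0.5 px higher and roughly 2 N extra down-load on the tool. I'll hold, with slight raises for margin.

{"op": "play_rows", "data": {"increments": [[0,2,0,0,255],[0,0,0,0,255],[0,0,0,0,255],[0,0,0,0,255],[0,0,0,0,255]]}}

```text
time_s: 32.4
ee_pos: [0.5993, 0.1615, 0.0516]
orientation: [0.709, -0.705, -0.0, 0.0]
force: [0.1, 0.3, -3.4]
grip_width: 0.0363
finger_force: 81.2
```

{"op": "play_rows", "data": {"increments": [[0,0,0.6,0,255],[0,0,0,0,255],[0,0,0,0,255],[0,0,0,0,255],[0,0,0,0,255]]}}

```text
time_s: 32.9
ee_pos: [0.5993, 0.1615, 0.0522]
orientation: [0.709, -0.705, -0.0, 0.0]
force: [-0.5, -0.2, -3.8]
grip_width: 0.036
finger_force: 81.1
```

{"op": "play_rows", "data": {"increments": [[0,0,0.6,0,255],[0,0,0,0,255],[0,0,0,0,255],[0,0,0,0,255],[0,0,0,0,255]]}}

```text
time_s: 33.4
ee_pos: [0.5993, 0.1615, 0.0528]
orientation: [0.709, -0.705, -0.0, 0.0]
force: [-0.1, -0.5, -4.9]
grip_width: 0.0359
finger_force: 81.1
```

Run:
```python
from h import *
a=np.load('side0.npz');B=[snap('side')['im'].astype(float) for i in range(4)];b=np.mean(B,0)
# vertical sub-pixel shift of the orange plate edge
A=a['im'].astype(float)
for (u0,u1,v0,v1) in((174,196,218,240),(198,205,245,256)):
    best=[]
    g=lambda I:(I[...,0]-I[...,2]).clip(0)
    p=np.float32(g(A)[v0:v1,u0:u1]);q=np.float32(g(b)[v0:v1,u0:u1])
    v=np.arange(v0,v1)[:,None];print((p*v).sum()/p.sum(),(q*v).sum()/q.sum(),p.sum(),q.sum())
print(readout.sense()['force'],readout.sense()['ee_pos'])
```

```text
228.73628779979146 228.100441038536 9590.0 12527.25
249.74113082039912 248.87117273252454 1804.0 2163.75
[-1.14028279 -0.88594516 -4.45119319] [0.5993222  0.16146974 0.05279896]
```

{"op": "play_rows", "data": {"increments": [[0,0,-1,0,255],[0,-8,0,0,255],[0,-15,0,0,255],[0,-20,0,0,255],[0,-25,0.5,0,255]]}}

```text
time_s: 34.1
ee_pos: [0.5998, 0.0923, 0.0528]
orientation: [0.709, -0.705, 0.0, -0.0]
force: [0.5, -0.9, -2.0]
grip_width: 0.0356
finger_force: 81.4
```

{"op": "play_rows", "data": {"increments": [[0,-30,4,0,255],[0,-30,10,0,255],[0,-30,20,0,255],[0,-40,20,0,255],[0,-40,0,0.5,255]]}}

```text
time_s: 34.6
ee_pos: [0.6015, -0.0796, 0.1102]
orientation: [0.712, -0.702, 0.003, -0.002]
force: [1.0, -0.4, -1.1]
grip_width: 0.0359
finger_force: 81.5
```

{"op": "play_rows", "data": {"increments": [[-1,-40,0,0.5,255],[-2,-40,0,0.5,255],[-2,-40,0,0.5,255],[-2,-40,0,0.5,255],[-2,-40,0,0.5,255]]}}

```text
time_s: 35.1
ee_pos: [0.5897, -0.2796, 0.107]
orientation: [0.727, -0.687, 0.001, -0.0]
force: [0.8, -0.0, -2.4]
grip_width: 0.0362
finger_force: 81.5
```

{"op": "play_rows", "data": {"increments": [[-1,-40,0,0.5,255],[0,-40,0,0.5,255],[0,-5,0,0.5,255],[0,0,0,0,255],[0,0,0,0,255]]}}

```text
time_s: 35.6
ee_pos: [0.5888, -0.3612, 0.1063]
orientation: [0.736, -0.677, -0.0, -0.0]
force: [0.1, 1.1, -1.7]
grip_width: 0.0361
finger_force: 81.4
```

Run:
```python
from h import *
e=readout.sense();print(e['ee_pos'],e['orientation'],e['grip_width'])
t=snap('top');print(blob(t,*C['red'],.044,(600,200))[:1],blob(t,*C['blu'],.012,(600,200),10)[:1])
P=cloud(t);print('plate top',np.median(P[140:166,165:168,2]))
```

```text
[ 0.58875266 -0.36123626  0.10630087] [ 7.35737644e-01 -6.77266510e-01 -4.09381926e-04 -1.58453868e-04] 0.03614018877056247
[(np.float64(13.069956237942312), array([597.6, 212.8]), array([39.4, 77.6]), 89.5, array([175, 150], dtype=int32), array([201, 163], dtype=int32))] [(np.float64(424.6987156531823), array([ 781.4, -184. ]), array([44.9, 71. ]), 62.1, array([306,  92], dtype=int32), array([328, 107], dtype=int32))]
plate top 0.14723404607796572
```

{"op": "play_rows", "data": {"increments": [[0,0,-40,0,255],[0,0,-40,0,255],[0,0,-14,0,255],[0,0,-5,0,255],[0,0,0,0,255]]}}

```text
time_s: 36.15
ee_pos: [0.5896, -0.3603, 0.008]
orientation: [0.736, -0.677, -0.0, -0.0]
force: [1.3, 0.4, -0.6]
grip_width: 0.0361
finger_force: 81.4
```

{"op": "play_rows", "data": {"increments": [[0,0,-0.5,0,255],[0,0,0,0,100],[0,0,0,0,20],[0,0,5,0,0],[0,0,20,0,0]]}}

```text
time_s: 36.65
ee_pos: [0.588, -0.3605, 0.0302]
orientation: [0.736, -0.677, -0.002, 0.0]
force: [-0.1, 0.9, 0.3]
grip_width: 0.085
finger_force: 0.0
```

{"op": "play_rows", "data": {"increments": [[0,0,40,0,0],[-20,0,40,0,0],[-35,20,20,0,0],[-35,30,20,0,0],[-35,20,20,0,0]]}}

```text
time_s: 37.15
ee_pos: [0.4632, -0.2905, 0.1732]
orientation: [0.736, -0.677, 0.0, -0.0]
force: [0.8, -0.9, 0.6]
grip_width: 0.0852
finger_force: 0.0
```

{"op": "play_rows", "data": {"increments": [[-35,20,0,0,0],[-20,0,0,0,0],[0,0,0,0,0],[0,0,0,0,0]]}}

```text
time_s: 37.55
ee_pos: [0.4101, -0.2723, 0.1727]
orientation: [0.736, -0.677, 0.001, -0.0]
force: [1.1, 0.6, 0.2]
grip_width: 0.0853
finger_force: 0.0
```

Run:
```python
from h import *
e=readout.sense();print(e['ee_pos'],e['orientation'],e['joints'].round(2))
s=snap('wrist','w7.png')
```

```text
[ 0.41008566 -0.27230935  0.17269859] [ 7.35651295e-01 -6.77359319e-01  1.23258967e-03 -7.43848131e-05] [-0.75  0.18 -0.28  1.11  0.   -2.4 ]
```

View pics/w7.png

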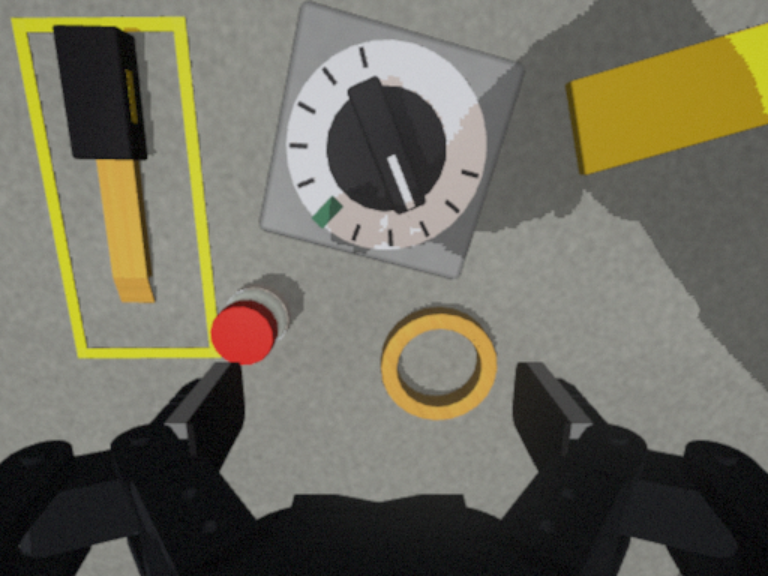

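The wrist view shows the feeler inside its tape. The dial disc is centred near (387,148), the bar's pointer end at (410,209), its other end at (366,84), and the green mark at (326,211).

Run:
```python
from h import *
s=load('wrist');P=cloud(s);f=lambda u,v,z:ray(s,u/1.5,v/1.5,z)*1000
print('z top',np.median(P[85:115,250:262,2]), [P[int(v/1.5),int(u/1.5),2].round(4) for u,v in((380,110),(400,170),(340,150),(300,170),(290,40))])
a=f(410,209,.086);b=f(366,84,.086);print('bar ends',a,b,(a+b)/2,np.linalg.norm(a-b))
w0,w1=f(391,157,.086),f(408,205,.086)
c1=f(387,148,.056);print('foot c',c1)
hsv=cv2.cvtColor(s['im'],cv2.COLOR_RGB2HSV);m=(hsv[...,2]<70).astype(np.uint8);m[:, :200]=0;m[:,310:]=0;m[165:]=0;m[:45]=0
cs,_=cv2.findContours(m,0,1);c=max(cs,key=cv2.contourArea);print(cv2.minEnclosingCircle(c))
g=f(326,211,.05)
for c in(c1,(a+b)/2):
    th=lambda p:np.degrees(np.arctan2(p[1]-c[1],p[0]-c[0]))
    print('ptr',th(a),'line',np.degrees(np.arctan2(*(w1-w0)[[1,0]])),'green',th(g),'ticks',[round(th(f(u,v,.05)),1) for u,v in((356,233),(306,183),(390,238),(425,229),(452,206),(469,174),(298,145),(306,107),(329,76),(363,57))], 'opp',th(b))
```

```text
z top 0.09424105940391572 [np.float64(0.093), np.float64(0.0951), np.float64(0.0584), np.float64(0.0493), np.float64(-0.0009)]
bar ends [ 398.31966084 -319.95001191   86.        ] [ 424.60018536 -375.60978727   86.        ] [ 411.4599231  -347.77989959   86.        ] 61.552226300906284
foot c [ 411.91610678 -349.1175984    56.        ]
((257.8257751464844, 96.3144302368164), 45.61771011352539)
ptr 114.99254023588425 line 115.3677728404747 green 49.35610298995933 ticks [np.float64(74.1), np.float64(27.0), np.float64(97.1), np.float64(121.3), np.float64(144.7), np.float64(168.2), np.float64(2.6), np.float64(-21.3), np.float64(-45.2), np.float64(-69.7)] opp -64.41557161511753
ptr 115.27497966807945 line 115.3677728404747 green 47.92125987139305 ticks [np.float64(73.2), np.float64(25.4), np.float64(96.8), np.float64(121.7), np.float64(145.7), np.float64(169.6), np.float64(1.1), np.float64(-22.5), np.float64(-45.9), np.float64(-69.8)] opp -64.72502033192055
```

{"op": "play_rows", "data": {"increments": [[0,-25,0,6.7,0],[0,-25,0,6.7,0],[0.5,-27,0,6.6,0],[0,0,0,0,0],[0,0,0,0,0]], "squeeze": 40}}

```text
time_s: 38.1
ee_pos: [0.4106, -0.3492, 0.171]
orientation: [0.842, -0.54, -0.0, -0.0]
force: [-0.8, 0.1, 0.6]
grip_width: 0.0851
finger_force: 0.0
```

{"op": "play_rows", "data": {"increments": [[0,0,-35,0,0],[0,0,-35,0,0],[0,0,-30,0,0],[0,0,-7,0,0],[0,0,0,0,0]]}}

```text
time_s: 38.6
ee_pos: [0.4097, -0.3472, 0.0638]
orientation: [0.842, -0.539, -0.002, -0.0]
force: [0.3, -0.6, 0.2]
grip_width: 0.0856
finger_force: 0.0
```

{"op": "play_rows", "data": {"increments": [[0,0,0,0,180],[0,0,0,0,180],[0,0,0,0,255],[0,0,0,0,255],[0,0,0,0,255]]}}

```text
time_s: 39.1
ee_pos: [0.4123, -0.3487, 0.0659]
orientation: [0.842, -0.539, 0.002, -0.002]
force: [-1.1, 3.4, 2.4]
grip_width: 0.0153
finger_force: 43.2
```

Gripped. Turning -66.5°.

{"op": "play_rows", "data": {"increments": [[0,0,0,-6,255],[0,0,0,-6,255],[0,0,0,-6,255],[0,0,0,-6,255],[0,0,0,-6,255]]}}

```text
time_s: 39.6
ee_pos: [0.4121, -0.3486, 0.0659]
orientation: [-0.673, 0.74, -0.002, 0.002]
force: [5.8, 2.2, 3.3]
grip_width: 0.0148
finger_force: 43.4
```

{"op": "play_rows", "data": {"increments": [[0,0,0,-6,255],[0,0,0,-6,255],[0,0,0,-6,255],[0,0,0,-6,255],[0,0,0,-6,255]]}}

```text
time_s: 40.1
ee_pos: [0.412, -0.3485, 0.0658]
orientation: [-0.459, 0.889, -0.001, 0.002]
force: [5.1, 3.0, 3.6]
grip_width: 0.0152
finger_force: 43.4
```

{"op": "play_rows", "data": {"increments": [[0,0,0,-6.5,255],[0,0,0,0,255],[0,0,0,0,255],[0,0,0,0,255],[0,0,0,0,255]]}}

```text
time_s: 40.6
ee_pos: [0.412, -0.3485, 0.0659]
orientation: [-0.409, 0.912, -0.001, 0.002]
force: [6.1, 2.5, 4.5]
grip_width: 0.015
finger_force: 43.5
```

{"op": "play_rows", "data": {"increments": [[0,0,0,0,180],[0,0,0,0,100],[0,0,0,0,0],[0,0,20,0,0],[0,0,40,0,0]]}}

```text
time_s: 41.1
ee_pos: [0.4079, -0.3466, 0.1221]
orientation: [-0.409, 0.913, 0.004, -0.001]
force: [0.4, -0.8, 0.2]
grip_width: 0.0812
finger_force: 0.0
```

{"op": "play_rows", "data": {"increments": [[0,0,40,0,0],[20,30,20,6,0],[20,45,0,6,0],[0,45,0,6,0],[0,0,0,6,0]]}}

```text
time_s: 41.6
ee_pos: [0.4493, -0.2238, 0.1847]
orientation: [-0.593, 0.805, 0.001, 0.0]
force: [1.4, -1.9, -0.7]
grip_width: 0.0854
finger_force: 0.0
```

{"op": "play_rows", "data": {"increments": [[0,0,0,8,0],[0,0,0,8,0],[0,0,0,0,0],[0,0,0,0,0]]}}

```text
time_s: 42.0
ee_pos: [0.4498, -0.2287, 0.1846]
orientation: [-0.695, 0.719, 0.0, -0.0]
force: [-0.6, 0.6, 0.2]
grip_width: 0.0856
finger_force: 0.0
```

Run:
```python
from h import *
e=readout.sense();print(e['ee_pos'],e['orientation'])
s=snap('wrist','w8.png');t=snap('top')
print(blob(t,*C['red'],.044,(600,200))[:1],blob(t,*C['yel'],.034,(434,194))[:1]);P=cloud(t);print(np.median(P[140:166,165:168,2]))
```

```text
[ 0.44981726 -0.22870842  0.18458286] [-6.95070653e-01  7.18941401e-01  1.98519686e-04 -9.96536487e-05]
[(np.float64(11.773127388057873), array([597.6, 211.5]), array([39.4, 80.3]), 89.5, array([175, 150], dtype=int32), array([202, 163], dtype=int32))] [(np.float64(3.5814697233432145), array([432., 191.]), array([ 49.9, 126.2]), 94.2, array([174, 203], dtype=int32), array([217, 221], dtype=int32))]
0.14720498861404446
```

View pics/w8.png

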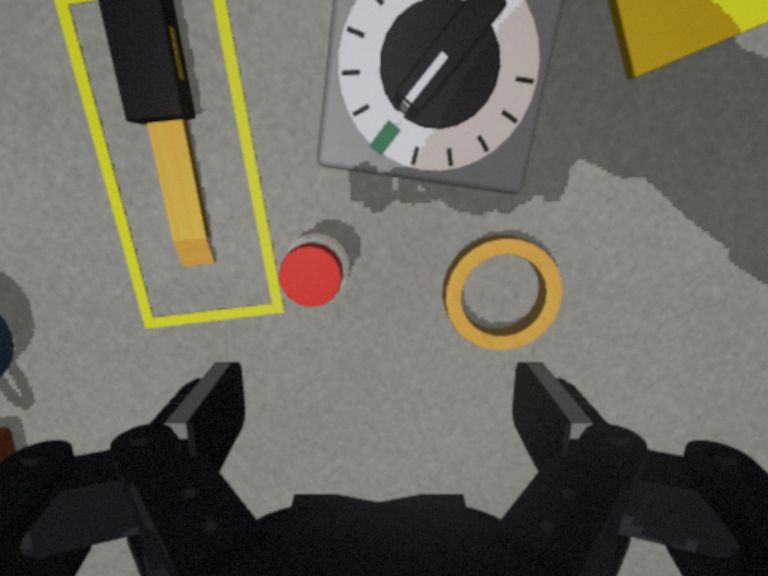

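Run:
```python
from h import *
s=load('wrist');f=lambda u,v,z:ray(s,u/1.5,v/1.5,z)*1000
a,b=f(445,56,.094),f(404,106,.094);c=np.array([412,-348.5,0]);th=lambda p:np.degrees(np.arctan2(p[1]-c[1],p[0]-c[0]))
print('line',np.degrees(np.arctan2(b[1]-a[1],b[0]-a[0])),'end',th(b),'green',th(f(385,138,.05)),[th(f(u,v,.05)) for u,v in((361,110),(415,155),(350,72),(450,157))])
hd=f(140,40,.022);print('tape far corners',f(72,5,0),f(220,5,0),f(148,323,0),f(280,310,0),'nose',f(198,264,.0015))
```

```text
line 47.214827683720934 end 48.80390796527902 green 50.26493941014071 [np.float64(26.108476821017756), np.float64(73.81650391258641), np.float64(1.9172186150615524), np.float64(97.8198596607967)]
tape far corners [ 639.26038887 -400.94006022    0.        ] [ 544.97140374 -397.75270902    0.        ] [ 627.50788902 -185.63259499    0.        ] [ 5.25584023e+02 -1.92618780e+02 -5.55111512e-14] nose [ 582.14737919 -230.56408553    1.5       ]
```

```bash
python3 -c "
from station import close_job
print(close_job())"
```

```text
the job is handed in; nothing more can be done
None
```

I handed the job in with every step carried out, but the hand-in reports no verdict: red on blue is stacked under the shoe, the feeler slid about 30 mm under the lip and lifted it about 3 mm, the dial was within about 3° of green, the feeler is back in its tape, and green and yellow are piled on the board.

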